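# Hook the trapped lock key out of the printer bed's slot

## Task

The steel key of the printer's bed lock is trapped in its narrow covered slot. Take the hooked pick from its stand, reach its toe into the slot, drop the tip behind the key's lug and drag the key right out along the tray until it bears lightly but definitely against the screw of the end stop, leaving it there flat on the tray; never force or ram anything, and never touch the key with the gripper. Then hang the pick back in its stand by its collar and let go, leaving the other things on the bench where they are.

Things in the scene. Friction and masses are not known exactly. Their poses are not given: they have to be found in the camera images.
- lock: Bed lock, grey metal block 50 mm wide (x), fixed to the bench, with a slot along its y. Origin: on the bench under the slot's mouth, on its centre line; z up; y points into the slot (pulling out is -y). Slot: y = 0 to 80 mm, floor 10 mm above the bench; 22 mm wide up to 17 mm, above that 13 mm wide up to a clear cover (underside at 50 mm, top at 55 mm) split by a 5 mm sight gap.
- tray (a point): Centre of the open tray's floor, before the slot's mouth (38 mm to -y of it), 10 mm above the bench; axes as the lock. The tray floor is level with the slot's floor, 76 mm long (y), 38 mm wide between side walls whose tops are 20 mm above the bench; it ends at the stop.
- button_point (a point): Where a small spring button in the slot's +x side wall presses on the key's edge, 32 mm inside the mouth. The key resists the pull with several newtons until its tail has passed this point, then suddenly slides freely.
- print (a point): Centre of the grey lumpy print on the gold build plate, fixed on the lock's +x side: 37 mm radius, top 93 mm above the bench. The plate's top is 31 mm above the bench and starts 37 mm from the slot's centre line.
- stop: End stop: fixed steel bar across the tray's end, 38 mm wide (x), 14 mm high (top 24 mm above the bench). Origin: foot of its face towards the slot (+y), on the centre line, at the tray floor; axes as the lock. A 12 mm thick screw through its middle, firmly clamped, meets the key: it sticks out of that face towards the slot by 2 to 16 mm, set differently each time and not measured: feel for it.
- key: Loose steel key: plate 20 mm wide, 50 long (y), 6 thick; on it an upright lug (10 wide, 6 long, top 14 mm above the underside) at the mouth end, then a 20 mm gap, then a block 24 mm long, as high. Origin: centre of the underside; y points to its tail, into the slot. End face of plate and lug at y = -25 mm, gap y = -19 to 1 mm. At the start the end face is 8 to 24 mm inside the mouth.
- pick: Loose hooked pick, about 0.12 kg, of 6 mm round steel bar. Origin: lowest point of the down-turned tip; z up along the handle, y from shaft to tip. The shaft is at y = -65 mm; the level toe joins it to the tip, its underside 14 mm and top 20 mm above the origin. A 30 x 30 mm collar (45 to 50 mm above the origin) sits under the handle.
- pick_grip (a point): Centre of the pick's upright wooden handle, 24 mm (x) by 20 mm (y) by 55 mm high: 77.5 mm above the tip's lowest point, on the shaft's line; axes as the pick.
- stand: Pick stand, fixed: two level rails along its y, tops 55 mm above the bench, each 12 mm wide, 134 mm long, 14 mm apart; nothing rises above them. Origin: on the bench under its centre; z up. The pick hangs with its collar on the rails and its shaft (at first at y = -32 mm) and toe (towards +y) in the gap; it lifts straight out and goes back straight down the same way.
- gluejar: Bystander: white jar, 48 mm across, 60 mm high; origin at the centre of its underside. Leave it alone.
- coupler: Bystander: grey printed ring, 40 mm across, 18 mm high; origin at the centre of its underside. Leave it alone.
- bracket: Bystander: grey printed angle bracket, 50 x 30 mm, 36 mm high; origin at the centre of its underside. Leave it alone.
- spool: Bystander: filament spool lying flat, fixed, 140 mm across, 54 mm high, on the side of the lock opposite the stand; origin at the centre of its underside.
Not all that is in view belongs to the job. Of the things that look like the pick, the larger one is meant.

How it is judged:
By the outcome, as a careful person would: the job done as asked, in the order asked, and still so for the second after the job is handed in, with the robot touching nothing.
It also fails if it takes over 54 s, if anything falls off the work surface, if the arm or the gripper's body presses on something with over 40 N, if the wrist force passes 120 N, or if a joint passes its speed limit or range.

## Robot

A 6-joint arm with a two-finger parallel gripper is mounted at the origin on the work surface. World frame = base frame: x ahead of the robot, y to its left, z up, the work surface at z = 0. Lengths are in m, angles in degrees, forces in N, time in s.
With the tool pointing down it reaches from about 0.35 to 0.875 m from the base axis. Payload 4.2 kg.
Tool frame: the origin (TCP) lies between the finger pads; the fingertips stand 8 mm ahead of it and the grasp point (between the pads) lies 11 mm behind it; x points along the fingers, y is the direction in which the jaws open and shut, and the axes are right-handed (so a half turn about x gives the same grasp; the last joint's range is limited). The gripper opens to 87 mm and grips with 3 to 60 N. Pads are 19 mm wide; open, the fingers measure 117 mm over their backs; the gripper's body (75 mm by 190 mm) begins 51 mm behind the grasp point.
Start: joints at [-49.641, 22.042, 0.453, 0, -68.411, -14.817], TCP at [0.269, -0.564, 0.231] pointing down, gripper open.
Joint ranges: [-179.83, 179.83], [-69.29, 118.12], [-61.27, 80.66], [-181.25, 117.63], [-171.15, -9.14], [-177.46, 177.46]. Speed limits (degrees/s): [159.86, 159.86, 180, 180, 180, 180].

## Interface

Orientations are given as a 3x3 rotation matrix whose columns are the frame's x, y, z axes.
In Python, from station import r gives the robot as it stands. The module is installed in compiled form; this text tells all that it offers.
- The arm moves only by the tool move_arm, never from a script. Its argument "increments" is one flat list of numbers, 7 for each row, row after row: the turn, a rotation vector about the tool's x, y, z in degrees, then the shift along the tool's x, y, z in m, then the finger opening in m, from 0 to 0.087. A call has 1 to 12 rows; each row is the pose to reach, as a shift and turn from the pose commanded when the call began, along the tool's axes at that moment; what a row does not reach only later rows make up. A row lasts 1/12 s, in which the tool goes at most 41.7 mm and 7.16 degrees, less where a joint would pass 70% of its speed; a pose out of reach is approached as far as the arm can. A call with a gripper value outside its range is refused whole. The fingers move at their own pace and stop on an object; the grip force is fixed at half the most. Time passes only in rows, so rows that repeat a pose let the fingers close. It gives the time, the measured TCP pose, the force and the opening at its end, in the units of the state.
- r.sense(): the state, without advancing time (a new reading comes with each control period).
- r.capture(name): name is "scene" or "top"; returns the picture (480x640x3 uint8, red, green, blue); there is no depth.
- r.calibration(name): a dict with "fx", "fy", "cx", "cy" (pixels), "D" ([k1, k2, p1, p2, k3] as OpenCV has them; the pictures are not rectified), "rvec" (rotation vector, rad) and "tvec" (3), from world to camera coordinates, as OpenCV has them. Camera axes: x right, y down, z forward; pixel columns grow to the right and rows downward; lengths in m; the calibration is good to about 2 mm. A picture is of the moment at which its call begins. calibration takes no time and is no camera call.
- r.finish_job(): hands the job in, once; it reports no verdict.
The state is a dict: "time_s": time; "joints": joint angles; "joint_velocities": joint speeds; "effort": joint torques, N m; "tcp_pos": TCP position; "ee_rot": TCP orientation; "wrist_force": force on the tool from outside, world axes, zero at the start; "moment": the same for the moment, N m; "gripper_width": opening from 0.0 (shut) to 1.0 (fully open).
Only numpy, scipy, OpenCV 4.12 (cv2) and the standard library are available. Lean on these libraries where they do the work, as an engineer would, in place of code of your own. Each camera call takes 0.05 s, during which the arm holds its last target.

## Working session

There is one attempt and no reset: what is moved stays moved. The work goes in short steps, Python scripts to look and compute and a tool call to move; the robot and the scene stay as the last step left them, time stands still between calls to the robot, and variables do not carry over. Pictures are saved under pics/ and viewed, and the job is handed in when it is done.

Besides the shell and the picture viewer there is one more tool, called after ">>>" in YAML: its name, and indented under it one key for each argument. move_arm: Moves the arm, as the interface text tells. Its arguments: {"type":"object","properties":{"increments":{"type":"array","items":{"type":"number"}}},"required":["increments"]}

```bash
mkdir -p pics
python3 - <<'E'
from station import r
import cv2,numpy as np
s=r.sense();print(s)
for n in("scene","top"):
    im=r.capture(n);cv2.imwrite(f"pics/{n}0.png",im[:,:,::-1]);c=r.calibration(n);print(n,c)
    R=cv2.Rodrigues(np.array(c['rvec'],float))[0];print(-R.T@np.array(c['tvec']).ravel(),R[2])
E
```

```text
{'time_s': 0.0, 'joints': array([-4.96419602e+01,  2.20913391e+01,  3.78741507e-01, -3.08934038e-02,
       -6.84111396e+01, -1.48167304e+01]), 'joint_velocities': array([ 0.05477463, -0.03507814,  0.07475013, -0.07290144, -0.09122086,
       -0.08722711]), 'effort': array([-9.75754278e-05, -3.90663636e+01,  1.87398738e+01,  4.21966374e+00,
        1.09333318e-02, -1.91198114e-04]), 'tcp_pos': array([ 0.26924351, -0.56337048,  0.22944148]), 'ee_rot': array([[-1.01640814e-03, -4.30981108e-01,  9.02360378e-01],
       [ 1.97028572e-03,  9.02358229e-01,  4.30982302e-01],
       [-9.99997542e-01,  2.21596169e-03, -6.80083239e-05]]), 'wrist_force': array([ 0.21650241,  0.48995422, -0.68995446]), 'moment': array([-0.0046879 ,  0.01911794,  0.00787263]), 'gripper_width': 1.0020573513823012}
scene {'fx': 455.0506333684566, 'fy': 455.0506333684566, 'cx': 316.85183547970206, 'cy': 240.75123549719038, 'D': array([0.03783492, 0.        , 0.        , 0.        , 0.        ]), 'rvec': array([ 1.64067764,  1.85792739, -0.77448553]), 'tvec': array([-0.01618442, -0.31222715,  1.36005028])}
[1.19143185 0.13867308 0.71326322] [-0.72034306 -0.06846783 -0.69023042]
top {'fx': 562.2078797011294, 'fy': 562.2078797011294, 'cx': 323.581460984571, 'cy': 240.7910419627545, 'D': array([-0.12338146,  0.        ,  0.        ,  0.        ,  0.        ]), 'rvec': array([ 2.1475928 , -2.12433219,  0.19076649]), 'tvec': array([0.04844389, 0.51434269, 1.07291507])}
[0.32445832 0.06173186 1.144097  ] [ 0.16955559 -0.0068868  -0.98549656]
```

View pics/scene0.png

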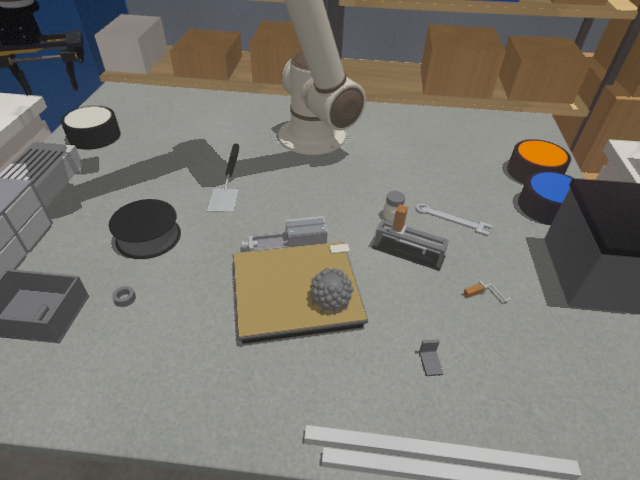

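View pics/top0.png

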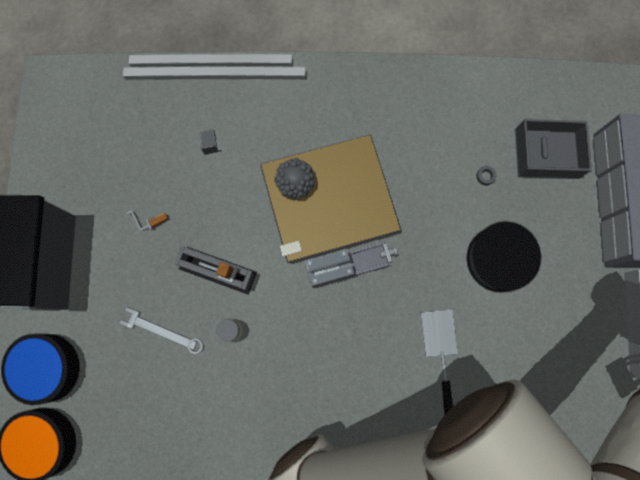

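Candidates for the pick: the large one hanging in the stand (scene (400,218), top (226,270)), the small one lying on the bench (scene (487,291), top (150,222)), and the spatula (scene (230,175)). I choose the one in the stand and check it in a close crop.

Run:
```python
import cv2,numpy as np
t=cv2.imread("pics/top0.png");s=cv2.imread("pics/scene0.png")
a=cv2.resize(t[235:300,170:265],(800,547),interpolation=cv2.INTER_CUBIC);cv2.imwrite("pics/c1.png",a)
a=cv2.resize(t[230:300,295:405],(800,509),interpolation=cv2.INTER_CUBIC);cv2.imwrite("pics/c2.png",a)
a=cv2.resize(s[190:275,365:455],(636,600),interpolation=cv2.INTER_CUBIC);cv2.imwrite("pics/c3.png",a)
a=cv2.resize(s[205:265,235:345],(800,436),interpolation=cv2.INTER_CUBIC);cv2.imwrite("pics/c4.png",a)
```

```text
(no output)
```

View pics/c1.png

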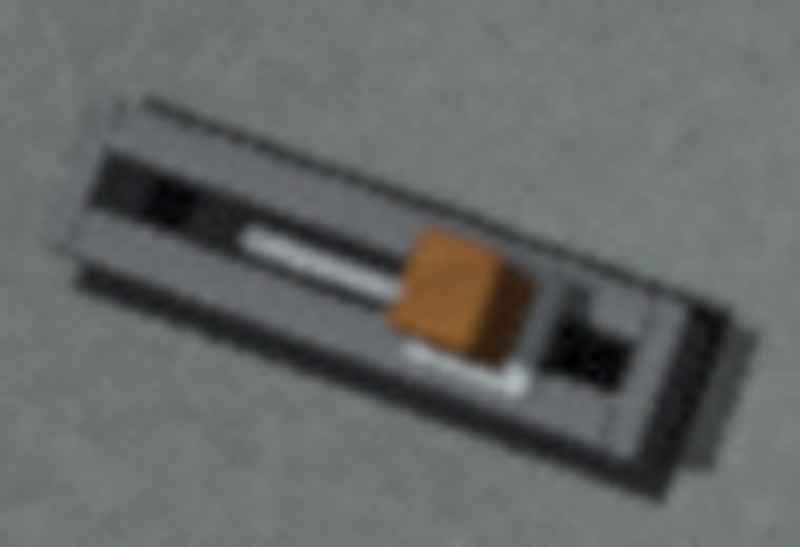

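View pics/c2.png

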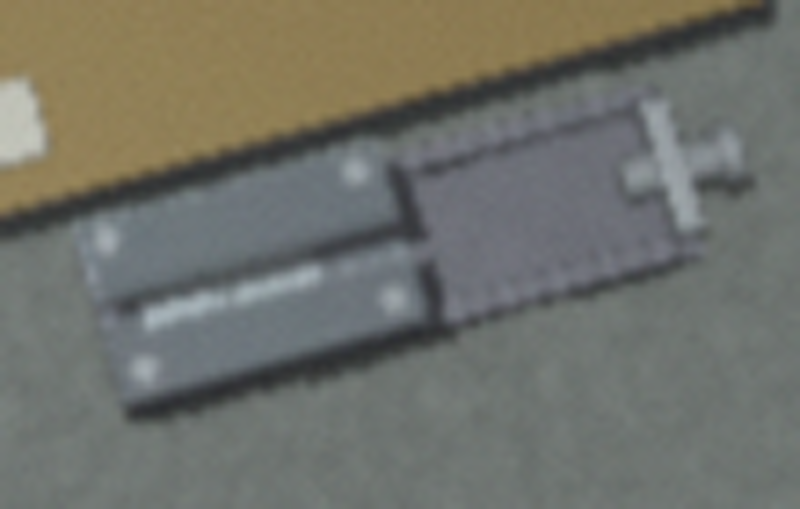

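View pics/c3.png

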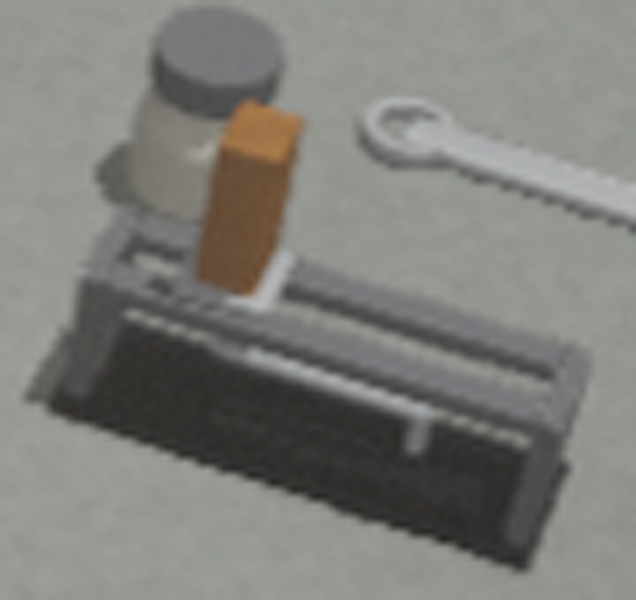

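View pics/c4.png

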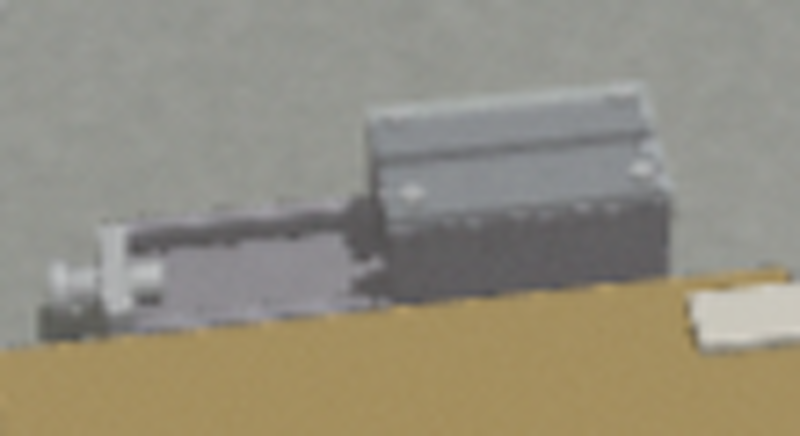

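The crop confirms it: the stand's pick has its wooden handle at top crop c1 (455,290), with the toe running left in the rails' gap. The lock's cover and sight gap and the tray with the stop's screw (c2 (660,170)) are clear. Now I measure.

```bash
cat > h.py <<'E'
import cv2,numpy as np
from station import r
def cal(n):
    c=r.calibration(n);K=np.array([[c['fx'],0,c['cx']],[0,c['fy'],c['cy']],[0,0,1.]])
    return K,np.array(c['D'],float).ravel(),np.array(c['rvec'],float).ravel(),np.array(c['tvec'],float).ravel()
def ray(n,p):
    K,D,rv,tv=cal(n);R=cv2.Rodrigues(rv)[0]
    q=cv2.undistortPoints(np.array(p,float).reshape(-1,1,2),K,D).reshape(-1,2)
    d=np.c_[q,np.ones(len(q))]@R
    return -R.T@tv,d
def plane(n,p,z):
    o,d=ray(n,p);t=(z-o[2])/d[:,2];return o+d*t[:,None]
def proj(n,P):
    K,D,rv,tv=cal(n);return cv2.projectPoints(np.array(P,float).reshape(-1,1,3),rv,tv,K,D)[0].reshape(-1,2)
def uncrop(p,x0,y0,s): return (np.array(p,float)+.5)/s-.5+[x0,y0]
def save(name,im,x0,y0,w,h,s): cv2.imwrite(f"pics/{name}.png",cv2.resize(im[y0:y0+h,x0:x0+w],None,fx=s,fy=s,interpolation=cv2.INTER_CUBIC))
E
python3 - <<'E'
from h import *
np.set_printoptions(precision=4,suppress=True)
t=cv2.imread("pics/top0.png");s=cv2.imread("pics/scene0.png")
save("g1",t,303,240,60,45,13); save("g2",s,282,212,52,30,15)
def yaw(v): return np.degrees(np.arctan2(-v[0],v[1]))
c2=lambda p:uncrop(p,295,230,800/110)
L=plane("top",c2([(378,143),(433,328),(82,228),(130,408),(405,232),(115,308)]),.055);print("lock",L)
print("mouth",(L[0]+L[1])/2,"back",(L[2]+L[3])/2,[yaw(L[2]-L[0]),yaw(L[3]-L[1]),yaw(L[5]-L[4])])
c4=lambda p:uncrop(p,235,205,800/110)
S=plane("scene",c4([(388,212),(366,115),(668,185),(645,85),(380,158),(660,130)]),.055);print("lock scene",S)
print("mouth",(S[0]+S[1])/2,"back",(S[2]+S[3])/2,[yaw(S[2]-S[0]),yaw(S[3]-S[1]),yaw(S[5]-S[4])])
c1=lambda p:uncrop(p,170,235,800/95)
T=plane("top",c1([(140,97),(60,262),(725,300),(630,462)]),.055);print("stand",T,T.mean(0),yaw(T[0]-T[2]),yaw(T[1]-T[3]))
H=plane("top",c1([(425,230),(505,255),(480,360),(392,325),(447,293)]),.105+.005);print("handle",H)
c3=lambda p:uncrop(p,365,190,636/90)
H=plane("scene",c3([(245,100),(300,118),(285,162),(225,150),(264,132)]),.110);print("handle sc",H)
S=plane("scene",c3([(125,215),(85,275),(590,350),(555,428)]),.055);print("stand sc",S,S.mean(0))
E
```

```text
lock [[ 0.4956  0.0089  0.055 ]
 [ 0.4456 -0.006   0.055 ]
 [ 0.4715  0.0884  0.055 ]
 [ 0.4232  0.0748  0.055 ]
 [ 0.4714  0.0016  0.055 ]
 [ 0.45    0.0792  0.055 ]]
mouth [0.4706 0.0014 0.055 ] back [0.4474 0.0816 0.055 ] [np.float64(16.82271179072669), np.float64(15.442635455771764), np.float64(15.409378270112716)]
lock scene [[ 0.4914  0.0099  0.055 ]
 [ 0.4498 -0.0035  0.055 ]
 [ 0.4684  0.0899  0.055 ]
 [ 0.4242  0.0784  0.055 ]
 [ 0.4683  0.0038  0.055 ]
 [ 0.4442  0.0851  0.055 ]]
mouth [0.4706 0.0032 0.055 ] back [0.4463 0.0842 0.055 ] [np.float64(16.01749862091382), np.float64(17.319263130566895), np.float64(16.509816245551654)]
stand [[0.4981 0.3251 0.055 ]
 [0.4589 0.342  0.055 ]
 [0.4521 0.186  0.055 ]
 [0.4143 0.2069 0.055 ]] [0.4559 0.265  0.055 ] -18.287433525577875 -18.275821131066493
handle [[0.4604 0.2467 0.11  ]
 [0.455  0.2287 0.11  ]
 [0.4317 0.2334 0.11  ]
 [0.4392 0.2531 0.11  ]
 [0.4464 0.2412 0.11  ]]
handle sc [[0.4257 0.2381 0.11  ]
 [0.432  0.2542 0.11  ]
 [0.4531 0.2493 0.11  ]
 [0.45   0.2319 0.11  ]
 [0.44   0.2434 0.11  ]]
stand sc [[0.4187 0.209  0.055 ]
 [0.4486 0.1971 0.055 ]
 [0.4614 0.3479 0.055 ]
 [0.4967 0.3347 0.055 ]] [0.4563 0.2722 0.055 ]
```

View pics/g1.png

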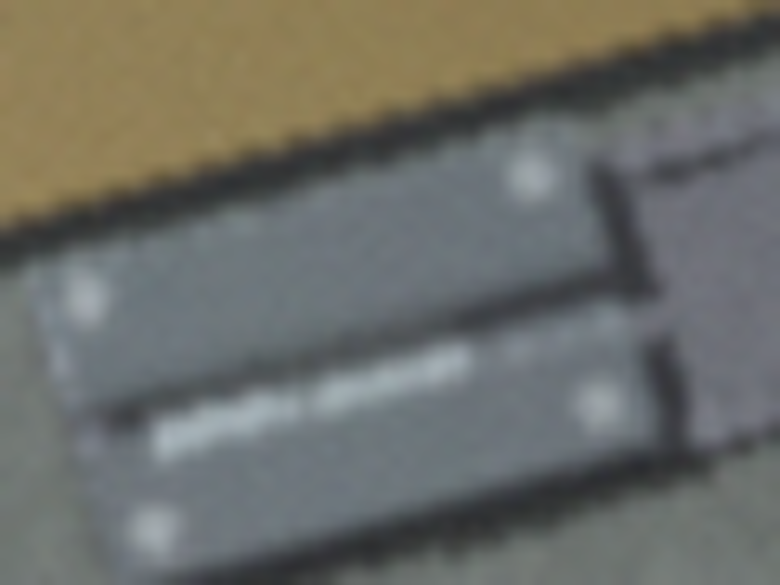

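View pics/g2.png

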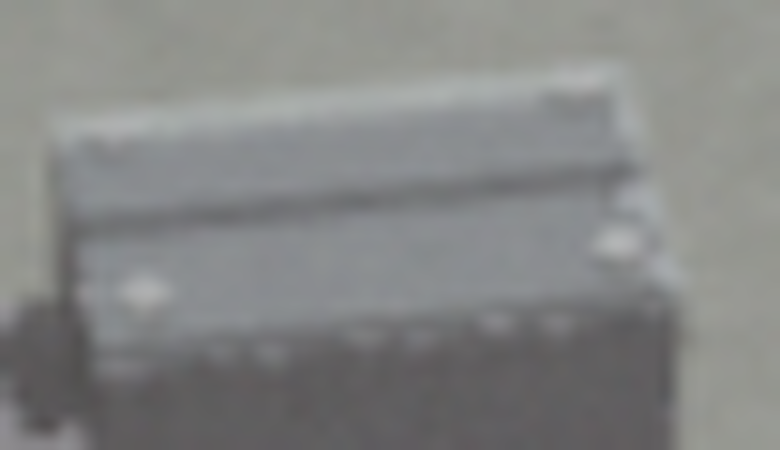

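g1 (top crop) shows the bright key through the sight gap, a streak from (155,440) to (470,360) with a break near (305,400). g2 shows only the cover edges and the gap line. Now the lock-frame coordinates of the streak.

Run:
```python
from h import *
np.set_printoptions(precision=4,suppress=True)
yw=np.radians(16.3);M=np.array([.4703,.0025]);ex=np.array([np.cos(yw),np.sin(yw)]);ey=np.array([-np.sin(yw),np.cos(yw)])
g=lambda p:uncrop(p,303,240,13)
for z in(.016,.024,.055):
    P=plane("top",g([(155,440),(300,402),(318,398),(470,360),(520,345),(625,318),(650,310)]),z)[:,:2]-M
    print(z,np.c_[P@ex,P@ey]*1e3)
c2=lambda p:uncrop(p,295,230,800/110)
for nm,pt,z in[("stop top",[(652,98),(690,230),(640,98),(677,232)],.024),("screw tip top",[(628,180)],.0225)]:
    P=plane("top",c2(pt),z)[:,:2]-M;print(nm,np.c_[P@ex,P@ey]*1e3)
c4=lambda p:uncrop(p,235,205,800/110)
P=plane("scene",c4([(160,275),(130,270),(103,225)]),.022)[:,:2]-M;print("scene screw tip, face",np.c_[P@ex,P@ey]*1e3)
# gray profile along streak
t=cv2.imread("pics/top0.png")
for off in(-.3,0,.5,1,1.5):
    a=np.array([309,275.2+off]);b=np.array([355,263.6+off]);q=[a+(b-a)*k/46 for k in range(47)]
    m=np.array(q,np.float32).reshape(1,-1,2);print(off,cv2.remap(cv2.cvtColor(t,6),m,None,cv2.INTER_LINEAR).ravel().tolist())
```

```text
0.016 [[ 1.4786 71.5224]
 [ 1.1176 48.2525]
 [ 0.9644 45.3913]
 [ 0.3014 21.0215]
 [ 0.458  12.8849]
 [ 0.1066 -4.0305]
 [ 0.2592 -8.1314]]
0.024 [[ 0.5933 71.7087]
 [ 0.2349 48.6038]
 [ 0.0828 45.7628]
 [-0.5755 21.5659]
 [-0.42   13.4869]
 [-0.769  -3.3085]
 [-0.6174 -7.3803]]
0.055 [[-2.8371 72.4303]
 [-3.1856 49.9649]
 [-3.3335 47.2025]
 [-3.9735 23.6753]
 [-3.8224 15.82  ]
 [-4.1617 -0.5106]
 [-4.0144 -4.4697]]
stop top [[ 21.8685 -80.8218]
 [-16.4994 -80.319 ]
 [ 22.7727 -77.5921]
 [-16.055  -76.6758]]
screw tip top [[  1.7426 -67.9579]]
scene screw tip, face [[  4.4532 -66.0965]
 [  0.9677 -74.8066]
 [-20.0605 -81.5529]]
-0.3 [115, 117, 113, 111, 113, 128, 167, 171, 171, 169, 166, 166, 171, 168, 163, 159, 158, 140, 151, 167, 166, 158, 158, 164, 162, 156, 157, 169, 161, 153, 130, 121, 121, 130, 129, 124, 122, 125, 123, 124, 129, 126, 115, 111, 109, 110, 112]
0 [113, 115, 114, 111, 114, 131, 166, 168, 169, 169, 161, 160, 167, 167, 158, 154, 157, 141, 150, 162, 163, 158, 155, 157, 159, 154, 153, 161, 158, 150, 129, 120, 122, 130, 128, 123, 123, 125, 122, 122, 128, 125, 115, 110, 110, 110, 111]
0.5 [111, 114, 115, 112, 115, 128, 161, 164, 157, 158, 152, 149, 154, 157, 148, 145, 146, 136, 146, 154, 152, 147, 149, 146, 146, 144, 145, 149, 144, 141, 126, 119, 120, 126, 126, 121, 121, 122, 119, 119, 122, 122, 115, 109, 106, 106, 109]
1 [110, 112, 116, 114, 115, 124, 149, 150, 145, 146, 137, 137, 142, 144, 136, 135, 136, 129, 135, 142, 140, 134, 137, 136, 134, 131, 131, 136, 132, 131, 120, 118, 118, 120, 121, 117, 119, 118, 116, 117, 116, 119, 112, 103, 101, 99, 108]
1.5 [112, 115, 116, 117, 116, 122, 137, 136, 131, 134, 126, 125, 130, 133, 126, 125, 127, 124, 126, 129, 129, 126, 126, 126, 124, 124, 121, 123, 123, 123, 115, 116, 116, 117, 118, 113, 116, 115, 114, 115, 113, 116, 109, 94, 88, 90, 108]
```

Key: end face about 21.5 mm and tail 71.7 mm inside the mouth, so the gap's middle is at about 37.5 mm. The screw tip is near y = -67 mm. The handle is at about (0.446, 0.240). I move above the stand, turned to jaws along the stand's y.

>>> move_arm:
  increments: [43.8, 0, 0, 0, 0.649, 0.506, 0.087, 43.8, 0, 0, 0, 0.649, 0.506, 0.087, 43.8, 0, 0, 0, 0.649, 0.506, 0.087, 43.8, 0, 0, 0, 0.649, 0.506, 0.087, 43.8, 0, 0, 0, 0.649, 0.506, 0.087, 43.8, 0, 0, 0, 0.649, 0.506, 0.087, 43.8, 0, 0, 0, 0.649, 0.506, 0.087, 43.8, 0, 0, 0, 0.649, 0.506, 0.087, 43.8, 0, 0, 0, 0.649, 0.506, 0.087, 43.8, 0, 0, 0, 0.649, 0.506, 0.087, 43.8, 0, 0, 0, 0.649, 0.506, 0.087, 43.8, 0, 0, 0, 0.649, 0.506, 0.087]

```text
time_s: 1.1
tcp_pos: [0.3729, -0.0915, 0.2307]
ee_rot: [[0.0, 0.313, 0.95], [0.0, 0.95, -0.313], [-1.0, 0.0, 0.0]]
wrist_force: [0.8, 0.7, 0.1]
gripper_width: 1.0
```

>>> move_arm:
  increments: [0, 0, 0, 0.06, 0.32, -0.034, 0.087, 0, 0, 0, 0.06, 0.32, -0.034, 0.087, 0, 0, 0, 0.06, 0.32, -0.034, 0.087, 0, 0, 0, 0.06, 0.32, -0.034, 0.087, 0, 0, 0, 0.06, 0.32, -0.034, 0.087, 0, 0, 0, 0.06, 0.32, -0.034, 0.087, 0, 0, 0, 0.06, 0.32, -0.034, 0.087, 0, 0, 0, 0.06, 0.32, -0.034, 0.087, 0, 0, 0, 0.06, 0.32, -0.034, 0.087, 0, 0, 0, 0.06, 0.32, -0.034, 0.087, 0, 0, 0, 0.06, 0.32, -0.034, 0.087]

```text
time_s: 2.02
tcp_pos: [0.4408, 0.2207, 0.1701]
ee_rot: [[-0.001, 0.313, 0.95], [-0.001, 0.95, -0.313], [-1.0, -0.002, -0.001]]
wrist_force: [-0.7, -1.5, -0.1]
gripper_width: 1.002
```

```bash
cat > st.py <<'E'
from h import *
np.set_printoptions(precision=4,suppress=True)
s=r.sense();print(s['time_s'],s['tcp_pos'],'F',s['wrist_force'],'M',s['moment'],'w',s['gripper_width'],'j',s['joints'].round(1));R=s['ee_rot'];print('yaw',np.degrees(np.arctan2(-R[0,1],R[1,1])),'tilt',R[:2,0])
E
python3 - <<'E'
from st import *
d=R.T@(np.array([.446,.240,.072])-s['tcp_pos']);print(d)
im=r.capture("scene")[:,:,::-1];save("s1",im,330,120,150,150,4)
E
```

```text
2.0167 [0.4408 0.2207 0.1701] F [-0.6866 -1.5448 -0.0793] M [-0.0796 -0.0488  0.0074] w 1.0024902528778872 j [  45.5   12.5  -22.7   -0.   -54.9 -153.7]
yaw -18.243197452329824 tilt [-0.0014 -0.0011]
[ 0.0981  0.0201 -0.001 ]
```

View pics/s1.png

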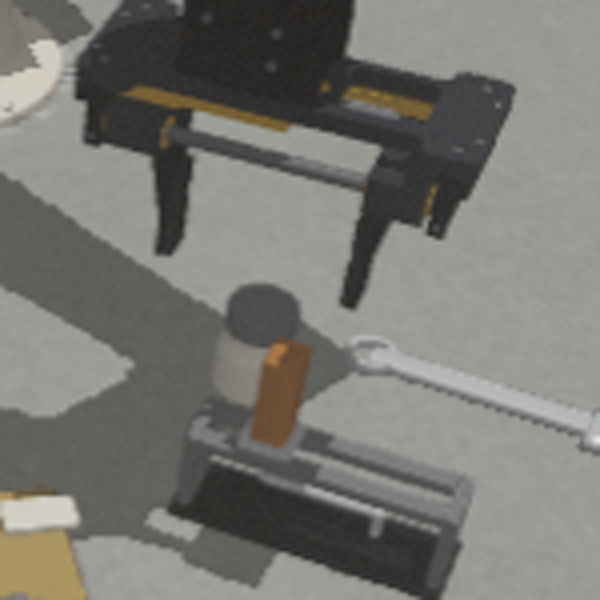

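The fingers straddle the handle (crop (283,390)), with the jar clear behind. Centre, lower, and close.

>>> move_arm:
  increments: [0, 0, 0, 0.02, 0.02, -0.001, 0.087, 0, 0, 0, 0.05, 0.02, -0.001, 0.087, 0, 0, 0, 0.08, 0.02, -0.001, 0.087, 0, 0, 0, 0.098, 0.02, -0.001, 0.087, 0, 0, 0, 0.098, 0.02, -0.001, 0.087, 0, 0, 0, 0.098, 0.02, -0.001, 0.087]

```text
time_s: 2.57
tcp_pos: [0.4467, 0.2392, 0.0728]
ee_rot: [[-0.001, 0.314, 0.949], [-0.001, 0.949, -0.314], [-1.0, -0.001, -0.0]]
wrist_force: [-0.6, -0.0, 0.3]
gripper_width: 1.001
```

Run:
```python
from st import *
d=R.T@(np.array([.446,.240,.072])-s['tcp_pos']);print(d)
im=r.capture("scene")[:,:,::-1];save("s2",im,350,150,120,120,5)
im=r.capture("top")[:,:,::-1];save("t2",im,160,210,130,110,5)
```

```text
2.5667 [0.4467 0.2392 0.0728] F [-0.641  -0.0035  0.3056] M [-0.0223 -0.075  -0.0041] w 1.0008274588217212 j [  46.6   21.   -27.7    0.   -41.4 -154.9]
yaw -18.319718827200674 tilt [-0.0007 -0.0012]
[ 0.0008  0.0006 -0.0009]
```

View pics/s2.png

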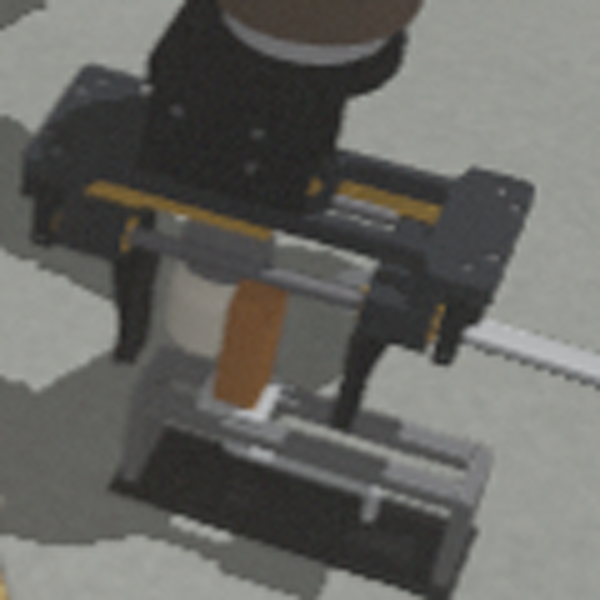

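The handle (250,340) stands between the fingers (130,350) and (350,420), well centred. Close.

>>> move_arm:
  increments: [0, 0, 0, 0, 0, 0, 0.05, 0, 0, 0, 0, 0, 0, 0.03, 0, 0, 0, 0, 0, 0, 0.02, 0, 0, 0, 0, 0, 0, 0.01, 0, 0, 0, 0, 0, 0, 0.0, 0, 0, 0, 0, 0, 0, 0.0, 0, 0, 0, 0, 0, 0, 0.0, 0, 0, 0, 0, 0, 0, 0.0, 0, 0, 0, 0, 0, 0, 0.0]

```text
time_s: 3.42
tcp_pos: [0.4467, 0.2404, 0.0726]
ee_rot: [[-0.0, 0.313, 0.95], [-0.0, 0.95, -0.313], [-1.0, -0.0, -0.0]]
wrist_force: [0.3, 0.4, 0.4]
gripper_width: 0.399
```

Run:
```python
from st import *
```

```text
3.4167 [0.4467 0.2404 0.0726] F [0.305  0.3568 0.4327] M [-0.0923 -0.098  -0.0251] w 0.39875102637318655 j [  46.7   21.1  -27.6   -0.   -41.3 -154.9]
yaw -18.256671605242474 tilt [-0.0002 -0.0001]
```

>>> move_arm:
  increments: [0, 0, 0, 0, 0, 0, 0.0, 0, 0, 0, 0, 0, 0, 0.0, 0, 0, 0, 0, 0, 0, 0.0, 0, 0, 0, 0, 0, 0, 0.0, 0, 0, 0, 0, 0, 0, 0.0, 0, 0, 0, 0, 0, 0, 0.0, 0, 0, 0, 0, 0, 0, 0.0, 0, 0, 0, 0, 0, 0, 0.0]

```text
time_s: 4.08
tcp_pos: [0.4467, 0.2404, 0.0726]
ee_rot: [[-0.0, 0.313, 0.95], [-0.0, 0.95, -0.313], [-1.0, -0.0, -0.0]]
wrist_force: [0.7, 0.7, -1.1]
gripper_width: 0.23
```

Run:
```python
from st import *
```

```text
4.0833 [0.4467 0.2404 0.0726] F [ 0.6686  0.7463 -1.0773] M [-0.0192 -0.0638 -0.0444] w 0.2295887470299935 j [  46.6   21.   -27.6   -0.   -41.3 -154.9]
yaw -18.261106970438586 tilt [-0.0001 -0.    ]
```

Gripped at 20 mm. Lift straight up and look.

>>> move_arm:
  increments: [0, 0, 0, -0.003, 0, 0, 0.0, 0, 0, 0, -0.012, 0, 0, 0.0, 0, 0, 0, -0.028, 0, 0, 0.0, 0, 0, 0, -0.044, 0, 0, 0.0, 0, 0, 0, -0.06, 0, 0, 0.0, 0, 0, 0, -0.076, 0, 0, 0.0, 0, 0, 0, -0.09, 0, 0, 0.0, 0, 0, 0, -0.09, 0, 0, 0.0, 0, 0, 0, -0.09, 0, 0, 0.0, 0, 0, 0, -0.09, 0, 0, 0.0]

```text
time_s: 4.92
tcp_pos: [0.4461, 0.2399, 0.1621]
ee_rot: [[-0.001, 0.314, 0.95], [-0.001, 0.95, -0.314], [-1.0, -0.001, -0.001]]
wrist_force: [-1.0, -0.3, -1.9]
gripper_width: 0.223
```

Run:
```python
from st import *
im=r.capture("scene")[:,:,::-1];save("s3",im,350,100,150,150,4)
im=r.capture("top")[:,:,::-1];save("t3",im,120,190,180,130,4)
```

```text
4.9167 [0.4461 0.2399 0.1621] F [-0.9597 -0.2581 -1.8818] M [-0.0773 -0.0294  0.0241] w 0.22297369230500425 j [  46.6   14.3  -21.6   -0.   -54.2 -154.9]
yaw -18.281833420477334 tilt [-0.0013 -0.0006]
```

View pics/s3.png

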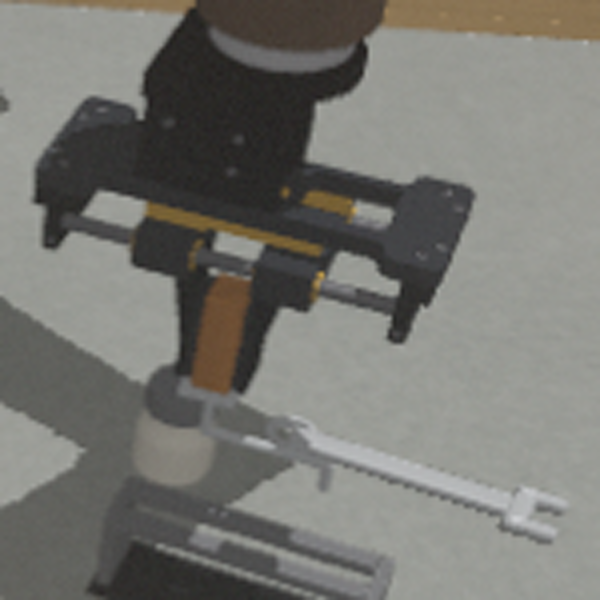

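View pics/t3.png

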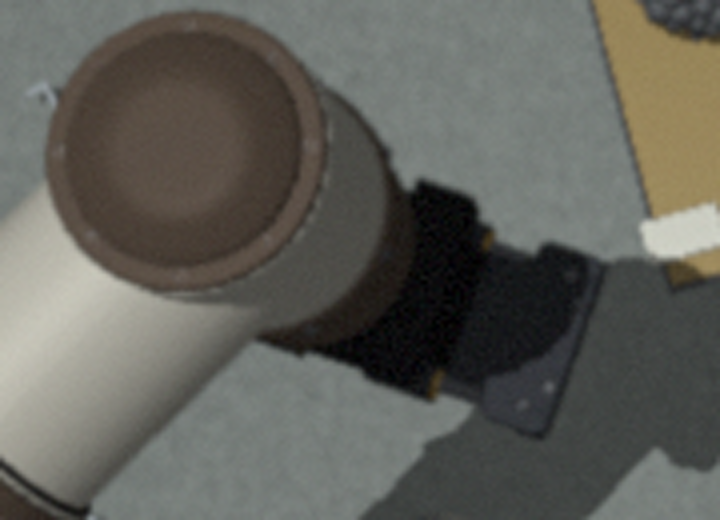

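The scene crop shows the pick held upright, with the tip at (325,488) and the toe clear of the rails. I check the tip's projection and compute the move to the tray.

```bash
cat >> h.py <<'E'
YW=np.radians(16.3);M=np.array([.4703,.0025]);EX=np.array([np.cos(YW),np.sin(YW)]);EY=np.array([-np.sin(YW),np.cos(YW)])
def lockxy(x,y): return M+EX*x+EY*y
def tolock(P): P=np.atleast_2d(P)[:,:2]-M; return np.c_[P@EX,P@EY]
E
python3 - <<'E'
from st import *
p=s['tcp_pos'];tip=p+R[:,1]*.065+np.array([0,0,-.0626])
print("tip pred scene crop",(proj("scene",[tip])-[350,100])*4)
w=lockxy(0,-.085);print(w)
d=R.T@(np.r_[w,.162]-p);print(d)
print("print",plane("top",[(297,180)],.07))
E
```

```text
5.0167 [0.4461 0.2398 0.1616] F [ 0.1205 -0.4744 -1.5269] M [-0.0573 -0.0069  0.0234] w 0.22771280509851294 j [  46.6   14.3  -21.6   -0.   -54.2 -154.9]
yaw -18.269735219107893 tilt [-0.0019 -0.0015]
tip pred scene crop [[319.9101 492.4073]]
[ 0.4942 -0.0791]
[ 0.     -0.2878  0.1456]
print [[0.6306 0.108  0.07  ]]
```

>>> move_arm:
  increments: [-5, 0, 0, 0, -0.03, 0.015, 0.0, -10, 0, 0, 0, -0.065, 0.033, 0.0, -16, 0, 0, 0, -0.1, 0.051, 0.0, -22, 0, 0, 0, -0.135, 0.068, 0.0, -28, 0, 0, 0, -0.17, 0.086, 0.0, -34.6, 0, 0, 0, -0.205, 0.104, 0.0, -34.6, 0, 0, 0, -0.24, 0.121, 0.0, -34.6, 0, 0, 0, -0.27, 0.137, 0.0, -34.6, 0, 0, 0, -0.288, 0.1456, 0.0, -34.6, 0, 0, 0, -0.288, 0.1456, 0.0, -34.6, 0, 0, 0, -0.288, 0.1456, 0.0, -34.6, 0, 0, 0, -0.288, 0.1456, 0.0]

```text
time_s: 6.02
tcp_pos: [0.4943, -0.0785, 0.1619]
ee_rot: [[-0.002, -0.281, 0.96], [-0.0, 0.96, 0.281], [-1.0, 0.0, -0.002]]
wrist_force: [-0.2, -0.4, -1.0]
gripper_width: 0.232
```

Run:
```python
from st import *
p=s['tcp_pos'];print(tolock(p),R.T@(np.r_[lockxy(0,-.085),.12]-p))
tip=p+R[:,1]*.065+np.array([0,0,-.0626]);print("tip",tip,proj("scene",[tip]),proj("top",[tip]))
for n in("scene","top"):
    im=r.capture(n)[:,:,::-1];cv2.imwrite(f"pics/full4{n}.png",im)
im=cv2.imread("pics/full4scene.png");save("s4",im,210,140,150,120,5)
im=cv2.imread("pics/full4top.png");save("t4",im,280,200,150,110,5)
```

```text
6.0167 [ 0.4943 -0.0785  0.1619] F [-0.2121 -0.4323 -1.023 ] M [ 0.0565 -0.036   0.0288] w 0.2324076888824393 j [  9.6  13.7 -22.4  -0.  -53.9 -83.2]
yaw 16.326867185755088 tilt [-0.0016 -0.    ]
[[ 0.0003 -0.0845]] [ 0.0419 -0.0005 -0.0002]
tip [ 0.476  -0.0161  0.0994] [[276.2479 211.9925]] [[360.9786 256.0088]]
```

View pics/s4.png

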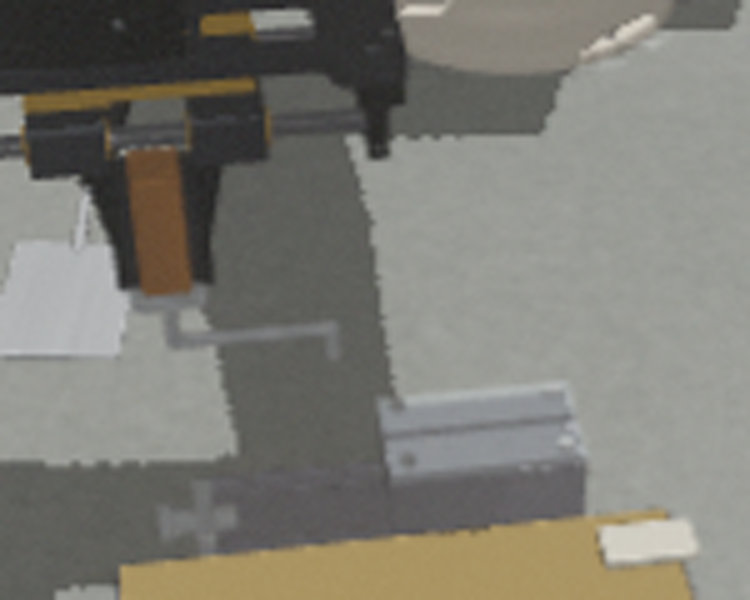

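View pics/t4.png

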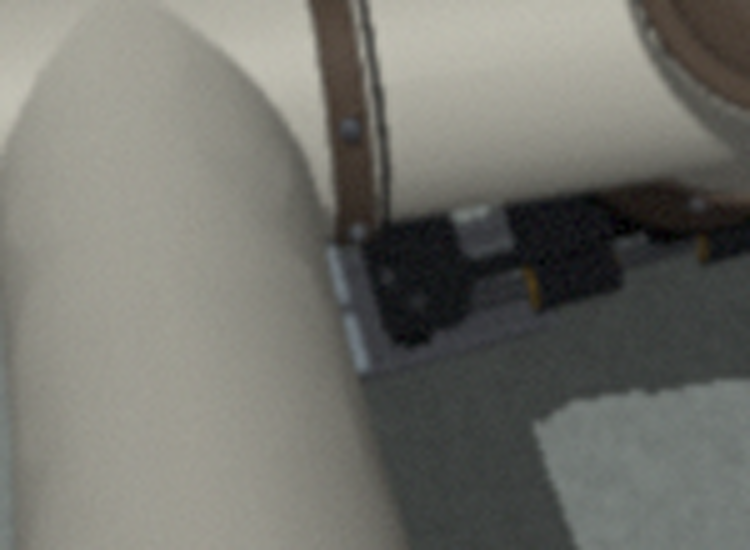

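The tip is seen at s4 (334,355), within about 1 px of the prediction. The top view is blocked by the arm. Lower to tip height 27 mm over the tray.

>>> move_arm:
  increments: [0, 0, 0, 0.015, -0.0005, 0, 0.0, 0, 0, 0, 0.035, -0.0005, 0, 0.0, 0, 0, 0, 0.055, -0.0005, 0, 0.0, 0, 0, 0, 0.068, -0.0005, 0, 0.0, 0, 0, 0, 0.0723, -0.0005, 0, 0.0, 0, 0, 0, 0.0723, -0.0005, 0, 0.0, 0, 0, 0, 0.0723, -0.0005, 0, 0.0]

```text
time_s: 6.7
tcp_pos: [0.4954, -0.0786, 0.0909]
ee_rot: [[0.001, -0.283, 0.959], [-0.0, 0.959, 0.283], [-1.0, -0.0, 0.001]]
wrist_force: [-0.3, 0.3, -0.4]
gripper_width: 0.227
```

Run:
```python
from st import *
p=s['tcp_pos'];print(tolock(p))
tip=p+R[:,1]*.065+np.array([0,0,-.0626]);print("tip",tip,proj("scene",[tip]))
im=r.capture("scene")[:,:,::-1];cv2.imwrite("pics/full5.png",im);save("s5",im,230,190,110,80,7)
# reference points in crop: toe top line, slot mouth upper opening edges
P=[np.r_[lockxy(x,0),z] for x,z in((-.0065,.05),(.0065,.05),(0,.016))]
print((proj("scene",P)-[230,190])*7,(proj("scene",[tip])-[230,190])*7)
```

```text
6.7 [ 0.4954 -0.0786  0.0909] F [-0.2608  0.3172 -0.4275] M [-0.0184 -0.0295  0.0158] w 0.22682834735424137 j [  9.6  19.  -27.3   0.  -43.6 -83.2]
yaw 16.430275347173446 tilt [ 0.0008 -0.0002]
[[ 0.0014 -0.0849]]
tip [ 0.4771 -0.0162  0.0283] [[277.4362 237.167 ]]
[[390.426  256.0114]
 [395.4994 283.8908]
 [395.6823 349.4379]] [[332.0531 330.1693]]
```

View pics/s5.png

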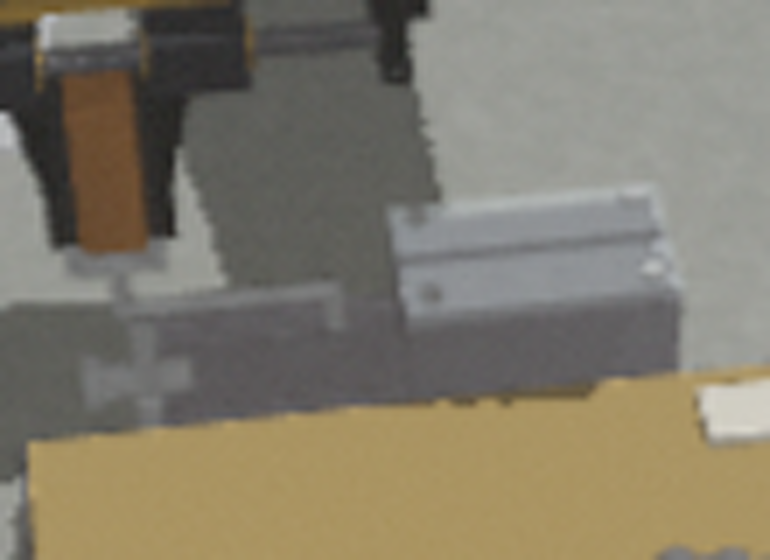

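The tip is seen at s5 (338,328), predicted (332,330), in line with the slot's mouth. I correct 1.4 mm sideways, then enter slowly part way and check the forces.

>>> move_arm:
  increments: [0, 0, 0, 0.0013, 0, -0.0014, 0.0, 0, 0, 0, 0.0013, 0, -0.0014, 0.0, 0, 0, 0, 0.0013, 0.004, -0.0014, 0.0, 0, 0, 0, 0.0013, 0.008, -0.0014, 0.0, 0, 0, 0, 0.0013, 0.012, -0.0014, 0.0, 0, 0, 0, 0.0013, 0.016, -0.0014, 0.0, 0, 0, 0, 0.0013, 0.02, -0.0014, 0.0, 0, 0, 0, 0.0013, 0.025, -0.0014, 0.0, 0, 0, 0, 0.0013, 0.03, -0.0014, 0.0, 0, 0, 0, 0.0013, 0.03, -0.0014, 0.0, 0, 0, 0, 0.0013, 0.03, -0.0014, 0.0]

```text
time_s: 7.67
tcp_pos: [0.4851, -0.0504, 0.0891]
ee_rot: [[0.0, -0.282, 0.959], [-0.0, 0.959, 0.282], [-1.0, -0.0, -0.0]]
wrist_force: [0.2, -0.1, -1.2]
gripper_width: 0.23
```

```bash
cat >> st.py <<'E'
p=s['tcp_pos'];print("lock tcp",tolock(p)*1e3,"tip y",tolock(p)[0,1]*1e3+65,"tip z",p[2]*1e3-62.6, "F lock",s['wrist_force'][:2]@EX,s['wrist_force'][:2]@EY)
E
python3 - <<'E'
from st import *
im=r.capture("scene")[:,:,::-1];save("s6",im,230,190,110,80,7)
E
```

```text
7.6667 [ 0.4851 -0.0504  0.0891] F [ 0.2296 -0.083  -1.1969] M [ 0.0317 -0.015  -0.0205] w 0.2298885217912863 j [ 13.2  18.  -29.3   0.  -42.7 -86.8]
yaw 16.389780638158047 tilt [ 0. -0.]
lock tcp [[ -0.6969 -54.9415]] tip y 10.058480163990815 tip z 26.522913128268947 F lock 0.19710452494038483 -0.14415967363912108
```

View pics/s6.png

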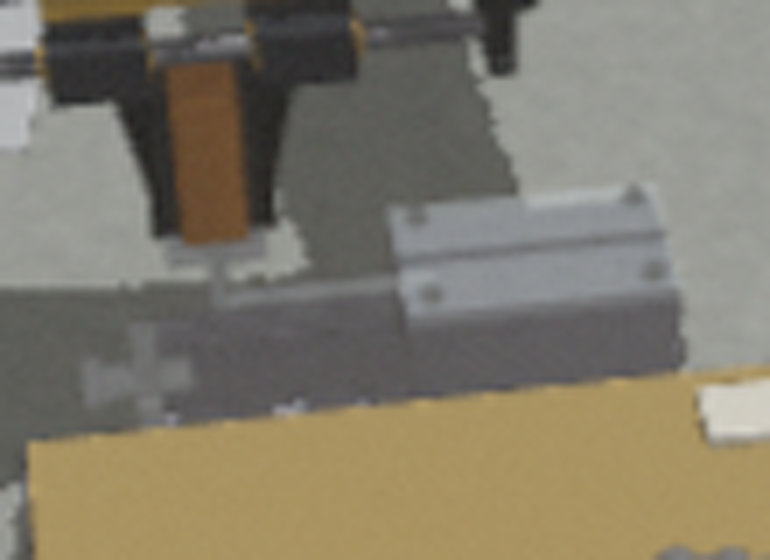

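The toe is in the mouth (398,283) with no contact force. Continue in to tip y ≈ 38 mm.

>>> move_arm:
  increments: [0, 0, 0, -0.0004, 0.003, 0.0003, 0.0, 0, 0, 0, -0.0004, 0.006, 0.0003, 0.0, 0, 0, 0, -0.0004, 0.009, 0.0003, 0.0, 0, 0, 0, -0.0004, 0.012, 0.0003, 0.0, 0, 0, 0, -0.0004, 0.015, 0.0004, 0.0, 0, 0, 0, -0.0004, 0.018, 0.0004, 0.0, 0, 0, 0, -0.0004, 0.021, 0.0005, 0.0, 0, 0, 0, -0.0004, 0.024, 0.0005, 0.0, 0, 0, 0, -0.0004, 0.028, 0.0005, 0.0, 0, 0, 0, -0.0004, 0.028, 0.0005, 0.0, 0, 0, 0, -0.0004, 0.028, 0.0005, 0.0]

```text
time_s: 8.63
tcp_pos: [0.4777, -0.0235, 0.0895]
ee_rot: [[0.0, -0.282, 0.959], [0.0, 0.959, 0.282], [-1.0, 0.0, 0.0]]
wrist_force: [0.0, 0.0, -0.5]
gripper_width: 0.226
```

Run:
```python
from st import *
im=r.capture("top")[:,:,::-1];save("t7",im,280,220,130,80,6)
```

```text
8.6333 [ 0.4777 -0.0235  0.0895] F [ 0.0147  0.0371 -0.4932] M [ 0.0001 -0.0216  0.0409] w 0.22604085192384968 j [ 16.7  17.2 -30.5  -0.  -42.2 -90.3]
yaw 16.37108562671147 tilt [0.0001 0.    ]
lock tcp [[ -0.2329 -27.0536]] tip y 37.946378341059884 tip z 26.90283513389783 F lock 0.02447640305021723 0.03149565818311933
```

View pics/t7.png

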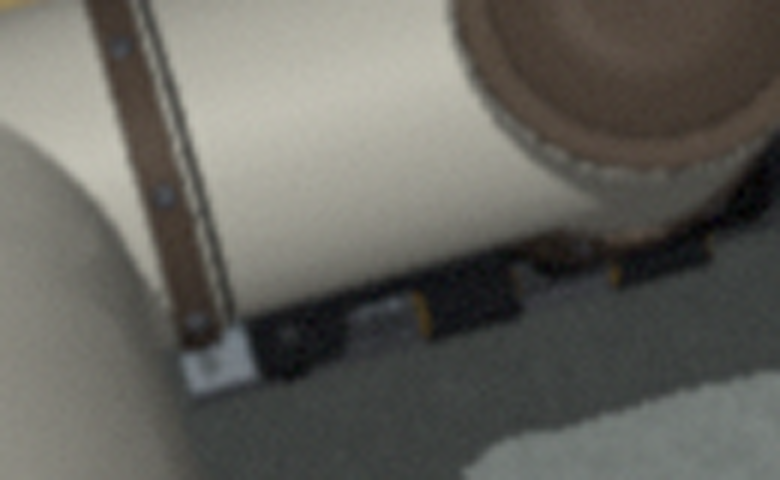

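The top view is blocked, as expected. Lower the tip gently to about 17.5 mm.

>>> move_arm:
  increments: [0, 0, 0, 0.002, 0, 0, 0.0, 0, 0, 0, 0.004, 0, 0, 0.0, 0, 0, 0, 0.005, 0, 0, 0.0, 0, 0, 0, 0.006, 0, 0, 0.0, 0, 0, 0, 0.007, 0, 0, 0.0, 0, 0, 0, 0.008, 0, 0, 0.0, 0, 0, 0, 0.009, 0, 0, 0.0, 0, 0, 0, 0.009, 0, 0, 0.0, 0, 0, 0, 0.009, 0, 0, 0.0]

```text
time_s: 9.43
tcp_pos: [0.4777, -0.0238, 0.0804]
ee_rot: [[-0.0, -0.281, 0.96], [-0.0, 0.96, 0.281], [-1.0, -0.0, -0.0]]
wrist_force: [-0.5, 0.4, -0.7]
gripper_width: 0.229
```

Run:
```python
from st import *
```

```text
9.4333 [ 0.4777 -0.0238  0.0804] F [-0.5078  0.4468 -0.6535] M [ 0.0127 -0.013  -0.0239] w 0.22878225318691772 j [ 16.7  18.  -31.1  -0.  -40.9 -90.3]
yaw 16.34012437362243 tilt [-0.0002 -0.    ]
lock tcp [[ -0.3143 -27.3103]] tip y 37.68973339545981 tip z 17.811544804677517 F lock -0.361960587277579 0.5713210130316435
```

The tip is in the gap at z 17.8 mm with no contact. Pull gently and feel for the lug.

>>> move_arm:
  increments: [0, 0, 0, 0, -0.001, 0, 0.0, 0, 0, 0, 0, -0.002, 0, 0.0, 0, 0, 0, 0, -0.003, 0, 0.0, 0, 0, 0, 0, -0.004, 0, 0.0, 0, 0, 0, 0, -0.005, 0, 0.0, 0, 0, 0, 0, -0.006, 0, 0.0, 0, 0, 0, 0, -0.007, 0, 0.0, 0, 0, 0, 0, -0.008, 0, 0.0, 0, 0, 0, 0, -0.009, 0, 0.0, 0, 0, 0, 0, -0.01, 0, 0.0]

```text
time_s: 10.27
tcp_pos: [0.4805, -0.0331, 0.0805]
ee_rot: [[-0.0, -0.281, 0.96], [0.0, 0.96, 0.281], [-1.0, 0.0, 0.0]]
wrist_force: [-1.8, 2.9, 0.3]
gripper_width: 0.232
```

Run:
```python
from st import *
```

```text
10.2667 [ 0.4805 -0.0331  0.0805] F [-1.7704  2.8817  0.3155] M [1.271  0.4027 0.0163] w 0.23235894577061536 j [ 15.4  18.3 -30.6  -0.  -41.1 -89. ]
yaw 16.342318002796464 tilt [-0.      0.0005]
lock tcp [[ -0.2468 -37.0655]] tip y 27.934461638289804 tip z 17.864333864555086 F lock -0.8904187527268654 3.2627433557485523
```

Engaged (pull 3.3 N, moment up). Continue slowly.

>>> move_arm:
  increments: [0, 0, 0, 0, -0.001, 0, 0.0, 0, 0, 0, 0, -0.002, 0, 0.0, 0, 0, 0, 0, -0.003, 0, 0.0, 0, 0, 0, 0, -0.004, 0, 0.0, 0, 0, 0, 0, -0.005, 0, 0.0, 0, 0, 0, 0, -0.006, 0, 0.0, 0, 0, 0, 0, -0.007, 0, 0.0, 0, 0, 0, 0, -0.008, 0, 0.0, 0, 0, 0, 0, -0.009, 0, 0.0, 0, 0, 0, 0, -0.01, 0, 0.0]

```text
time_s: 11.1
tcp_pos: [0.4834, -0.0431, 0.0805]
ee_rot: [[-0.0, -0.281, 0.96], [0.0, 0.96, 0.281], [-1.0, 0.0, 0.0]]
wrist_force: [-0.2, 4.2, -0.3]
gripper_width: 0.226
```

Run:
```python
from st import *
im=r.capture("scene")[:,:,::-1];save("s8",im,230,190,110,80,7)
```

```text
11.1 [ 0.4834 -0.0431  0.0805] F [-0.1893  4.2197 -0.2643] M [1.3865 0.3158 0.0433] w 0.225948191005328 j [ 14.1  18.6 -30.2  -0.  -41.3 -87.8]
yaw 16.34080075432599 tilt [-0.  0.]
lock tcp [[ -0.2399 -47.3927]] tip y 17.607324199599027 tip z 17.856874157205105 F lock 1.00262023331604 4.103188769819765
```

View pics/s8.png

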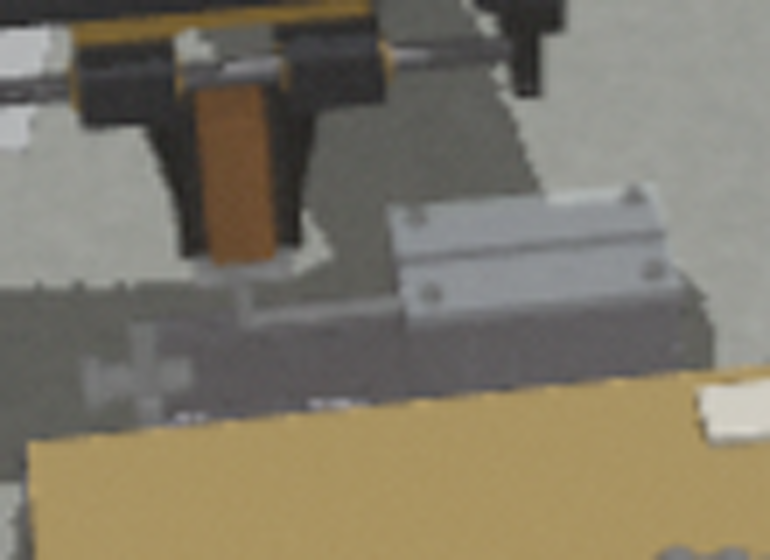

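The pick stays upright and the toe is sliding out (mouth at (400,303)), with the pull steady at about 4 N. Continue.

>>> move_arm:
  increments: [0, 0, 0, 0, -0.0015, 0, 0.0, 0, 0, 0, 0, -0.003, 0, 0.0, 0, 0, 0, 0, -0.0045, 0, 0.0, 0, 0, 0, 0, -0.006, 0, 0.0, 0, 0, 0, 0, -0.0075, 0, 0.0, 0, 0, 0, 0, -0.009, 0, 0.0, 0, 0, 0, 0, -0.0105, 0, 0.0, 0, 0, 0, 0, -0.012, 0, 0.0, 0, 0, 0, 0, -0.0135, 0, 0.0, 0, 0, 0, 0, -0.015, 0, 0.0, 0, 0, 0, 0, -0.0165, 0, 0.0, 0, 0, 0, 0, -0.018, 0, 0.0]

```text
time_s: 12.15
tcp_pos: [0.4885, -0.0604, 0.0805]
ee_rot: [[0.0, -0.281, 0.96], [0.0, 0.96, 0.281], [-1.0, 0.0, 0.0]]
wrist_force: [-0.1, 3.4, -0.1]
gripper_width: 0.229
```

Run:
```python
from st import *
im=r.capture("scene")[:,:,::-1];save("s9",im,230,190,110,80,7)
```

```text
12.15 [ 0.4885 -0.0604  0.0805] F [-0.1444  3.4075 -0.1485] M [ 1.524   0.2027 -0.0509] w 0.22850412897300407 j [ 11.9  19.1 -29.2  -0.  -41.6 -85.6]
yaw 16.341960515123894 tilt [0.0001 0.    ]
lock tcp [[ -0.2152 -65.4378]] tip y -0.4377937691637612 tip z 17.87876269244206 F lock 0.8177915415235619 3.31108566586707
```

View pics/s9.png

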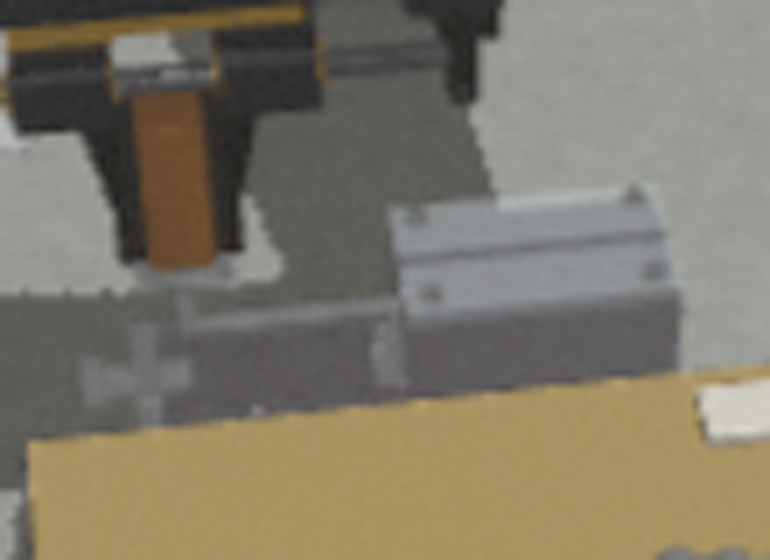

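The key's end is emerging at (380,355). Slower through the release point.

>>> move_arm:
  increments: [0, 0, 0, 0, -0.001, 0, 0.0, 0, 0, 0, 0, -0.002, 0, 0.0, 0, 0, 0, 0, -0.003, 0, 0.0, 0, 0, 0, 0, -0.004, 0, 0.0, 0, 0, 0, 0, -0.005, 0, 0.0, 0, 0, 0, 0, -0.006, 0, 0.0, 0, 0, 0, 0, -0.007, 0, 0.0, 0, 0, 0, 0, -0.0075, 0, 0.0, 0, 0, 0, 0, -0.008, 0, 0.0, 0, 0, 0, 0, -0.0085, 0, 0.0, 0, 0, 0, 0, -0.009, 0, 0.0, 0, 0, 0, 0, -0.0095, 0, 0.0]

```text
time_s: 13.2
tcp_pos: [0.4911, -0.0695, 0.0805]
ee_rot: [[0.0, -0.281, 0.96], [-0.0, 0.96, 0.281], [-1.0, -0.0, 0.0]]
wrist_force: [-0.3, 3.4, -1.2]
gripper_width: 0.227
```

Run:
```python
from st import *
```

```text
13.2 [ 0.4911 -0.0695  0.0805] F [-0.2963  3.4089 -1.2387] M [ 1.3746  0.0645 -0.0431] w 0.22730387952786849 j [ 10.7  19.5 -28.7   0.  -41.8 -84.4]
yaw 16.34663961295728 tilt [ 0.0001 -0.0001]
lock tcp [[ -0.2161 -74.9132]] tip y -9.913207903915335 tip z 17.891863648577747 F lock 0.6723705455560639 3.3550122735538688
```

>>> move_arm:
  increments: [0, 0, 0, 0, -0.0005, 0, 0.0, 0, 0, 0, 0, -0.001, 0, 0.0, 0, 0, 0, 0, -0.0015, 0, 0.0, 0, 0, 0, 0, -0.002, 0, 0.0, 0, 0, 0, 0, -0.0025, 0, 0.0, 0, 0, 0, 0, -0.003, 0, 0.0, 0, 0, 0, 0, -0.0035, 0, 0.0, 0, 0, 0, 0, -0.004, 0, 0.0, 0, 0, 0, 0, -0.0045, 0, 0.0, 0, 0, 0, 0, -0.005, 0, 0.0]

```text
time_s: 14.03
tcp_pos: [0.4922, -0.0744, 0.0804]
ee_rot: [[-0.001, -0.281, 0.96], [-0.0, 0.96, 0.281], [-1.0, -0.0, -0.001]]
wrist_force: [0.2, 0.7, -1.1]
gripper_width: 0.224
```

Run:
```python
from st import *
im=r.capture("scene")[:,:,::-1];save("s10",im,230,190,110,80,7)
```

```text
14.0333 [ 0.4922 -0.0744  0.0804] F [ 0.1645  0.7479 -1.1189] M [0.138  0.0778 0.0074] w 0.22384620411739792 j [ 10.1  19.6 -28.4   0.  -42.  -83.8]
yaw 16.343495932275907 tilt [-0.0006 -0.0002]
lock tcp [[ -0.5133 -79.9454]] tip y -14.945405513209039 tip z 17.785809823261964 F lock 0.367833141582541 0.6716607079272621
```

View pics/s10.png

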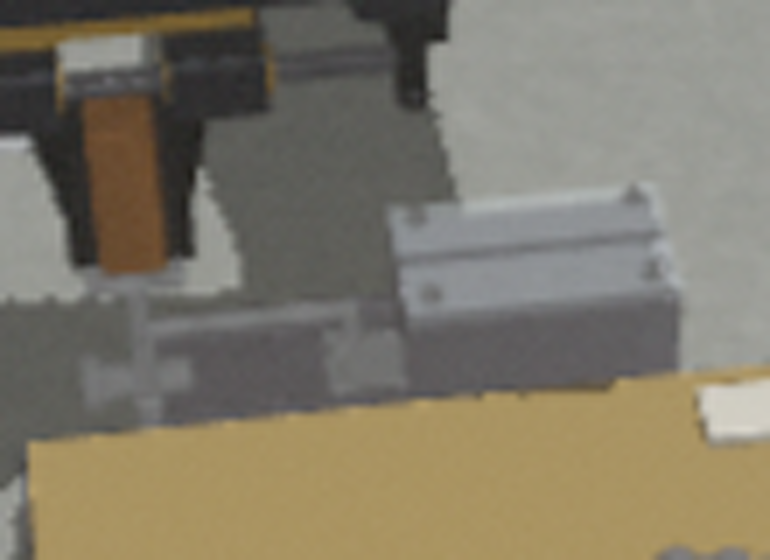

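Released: the moment fell from 1.37 to 0.14 N m, the key's end is at (325,355), and the tip is still behind the lug (350,320). Drag on freely for 30 mm.

>>> move_arm:
  increments: [0, 0, 0, 0, -0.001, 0, 0.0, 0, 0, 0, 0, -0.0035, 0, 0.0, 0, 0, 0, 0, -0.006, 0, 0.0, 0, 0, 0, 0, -0.009, 0, 0.0, 0, 0, 0, 0, -0.012, 0, 0.0, 0, 0, 0, 0, -0.015, 0, 0.0, 0, 0, 0, 0, -0.018, 0, 0.0, 0, 0, 0, 0, -0.021, 0, 0.0, 0, 0, 0, 0, -0.024, 0, 0.0, 0, 0, 0, 0, -0.0265, 0, 0.0, 0, 0, 0, 0, -0.0285, 0, 0.0, 0, 0, 0, 0, -0.03, 0, 0.0]

```text
time_s: 15.08
tcp_pos: [0.501, -0.1032, 0.0804]
ee_rot: [[-0.0, -0.281, 0.96], [-0.0, 0.96, 0.281], [-1.0, -0.0, -0.0]]
wrist_force: [0.0, 1.3, -1.4]
gripper_width: 0.229
```

Run:
```python
from st import *
im=r.capture("scene")[:,:,::-1];save("s11",im,230,190,110,80,7)
```

```text
15.0833 [ 0.501  -0.1032  0.0804] F [ 0.0188  1.2819 -1.4421] M [ 0.105  -0.0358  0.0386] w 0.22886105733915374 j [  6.6  20.7 -26.6   0.  -42.7 -80.2]
yaw 16.334757928865564 tilt [-0.0001 -0.    ]
lock tcp [[  -0.2516 -110.0676]] tip y -45.067633923008316 tip z 17.83769843710261 F lock 0.37780280794651994 1.225095121378723
```

View pics/s11.png

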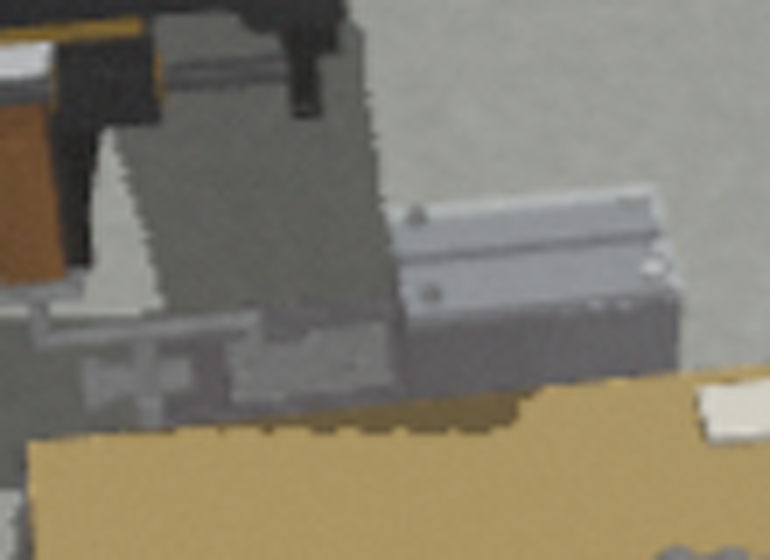

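The key's end (230,370) is about 12 mm from the screw's tip (190,378). Advance 9 mm, then creep.

>>> move_arm:
  increments: [0, 0, 0, 0, -0.001, 0, 0.0, 0, 0, 0, 0, -0.002, 0, 0.0, 0, 0, 0, 0, -0.003, 0, 0.0, 0, 0, 0, 0, -0.004, 0, 0.0, 0, 0, 0, 0, -0.005, 0, 0.0, 0, 0, 0, 0, -0.006, 0, 0.0, 0, 0, 0, 0, -0.007, 0, 0.0, 0, 0, 0, 0, -0.0075, 0, 0.0, 0, 0, 0, 0, -0.008, 0, 0.0, 0, 0, 0, 0, -0.0085, 0, 0.0, 0, 0, 0, 0, -0.009, 0, 0.0]

```text
time_s: 16.05
tcp_pos: [0.5034, -0.1116, 0.0805]
ee_rot: [[-0.0, -0.281, 0.96], [0.0, 0.96, 0.281], [-1.0, 0.0, -0.0]]
wrist_force: [-0.3, 0.5, -1.7]
gripper_width: 0.231
```

Run:
```python
from st import *
im=r.capture("scene")[:,:,::-1];save("s12",im,230,190,110,80,7)
```

```text
16.05 [ 0.5034 -0.1116  0.0805] F [-0.2719  0.4587 -1.6751] M [ 0.1536  0.0236 -0.0255] w 0.23059625635479405 j [  5.6  21.1 -26.   -0.  -42.9 -79.2]
yaw 16.34527377911193 tilt [-0.  0.]
lock tcp [[  -0.2277 -118.8258]] tip y -53.82584416792706 tip z 17.86790259157734 F lock -0.13223831164260352 0.5165334605169264
```

View pics/s12.png

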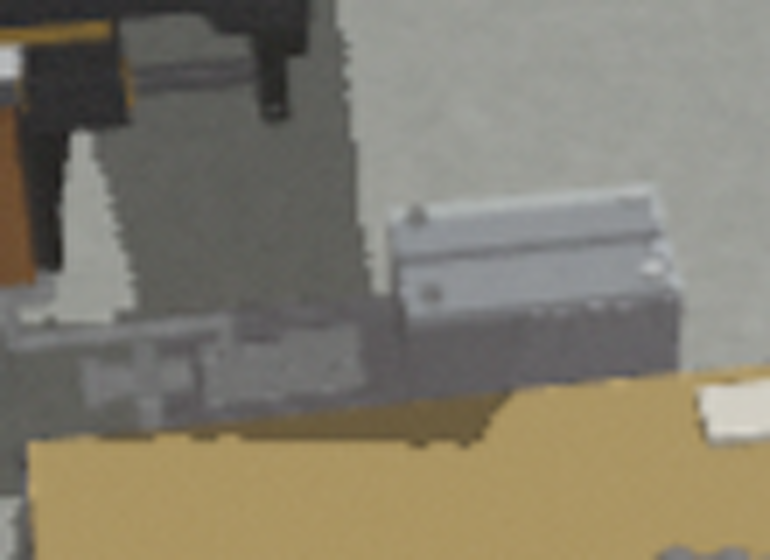

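About 3.5 mm left. Creep.

>>> move_arm:
  increments: [0, 0, 0, 0, -0.0005, 0, 0.0, 0, 0, 0, 0, -0.001, 0, 0.0, 0, 0, 0, 0, -0.0014, 0, 0.0, 0, 0, 0, 0, -0.0018, 0, 0.0, 0, 0, 0, 0, -0.0022, 0, 0.0, 0, 0, 0, 0, -0.0025, 0, 0.0, 0, 0, 0, 0, -0.0028, 0, 0.0]

```text
time_s: 16.68
tcp_pos: [0.5042, -0.1143, 0.0805]
ee_rot: [[0.0, -0.281, 0.96], [-0.0, 0.96, 0.281], [-1.0, -0.0, 0.0]]
wrist_force: [0.3, 0.5, -1.9]
gripper_width: 0.231
```

Run:
```python
from st import *
```

```text
16.6833 [ 0.5042 -0.1143  0.0805] F [ 0.268   0.4647 -1.8792] M [ 0.134   0.0441 -0.0398] w 0.23112370479893235 j [  5.2  21.2 -25.8   0.  -43.  -78.9]
yaw 16.342316602752007 tilt [ 0. -0.]
lock tcp [[  -0.201  -121.6358]] tip y -56.6358361402594 tip z 17.882828093569337 F lock 0.38768711449770793 0.37080881213894235
```

>>> move_arm:
  increments: [0, 0, 0, 0, -0.0003, 0, 0.0, 0, 0, 0, 0, -0.0006, 0, 0.0, 0, 0, 0, 0, -0.0009, 0, 0.0, 0, 0, 0, 0, -0.0012, 0, 0.0]

```text
time_s: 17.02
tcp_pos: [0.5043, -0.1149, 0.0803]
ee_rot: [[-0.0, -0.281, 0.96], [0.001, 0.96, 0.281], [-1.0, 0.001, -0.0]]
wrist_force: [-0.3, 4.7, -1.3]
gripper_width: 0.224
```

Run:
```python
from st import *
```

```text
17.0167 [ 0.5043 -0.1149  0.0803] F [-0.2873  4.6849 -1.2567] M [ 1.5963  0.2636 -0.0522] w 0.2236729211803085 j [  5.1  21.2 -25.7  -0.1 -43.1 -78.8]
yaw 16.313280135857795 tilt [-0.0003  0.0009]
lock tcp [[  -0.279  -122.2719]] tip y -57.27189973984434 tip z 17.737061953258795 F lock 1.0391800565001525 4.577257252207762
```

Contact: the force rose from 0.4 to 4.6 N while the TCP stalled. A 0.3 mm nudge will confirm it.

>>> move_arm:
  increments: [0, 0, 0, 0, -0.0003, 0, 0.0, 0, 0, 0, 0, -0.0003, 0, 0.0, 0, 0, 0, 0, -0.0003, 0, 0.0]

```text
time_s: 17.27
tcp_pos: [0.5044, -0.115, 0.0803]
ee_rot: [[-0.0, -0.281, 0.96], [0.001, 0.96, 0.281], [-1.0, 0.001, -0.0]]
wrist_force: [-1.9, 5.9, -0.5]
gripper_width: 0.23
```

Run:
```python
from st import *
im=r.capture("scene")[:,:,::-1];save("s13",im,230,190,110,80,7)
```

```text
17.2667 [ 0.5044 -0.115   0.0803] F [-1.909   5.9173 -0.5334] M [ 1.8719  0.4114 -0.007 ] w 0.23000810835637517 j [  5.1  21.2 -25.7  -0.1 -43.1 -78.7]
yaw 16.315789905012867 tilt [-0.0004  0.0011]
lock tcp [[  -0.2717 -122.3722]] tip y -57.372186330159494 tip z 17.722714571877027 F lock -0.1714180326794085 6.215280777122503
```

View pics/s13.png

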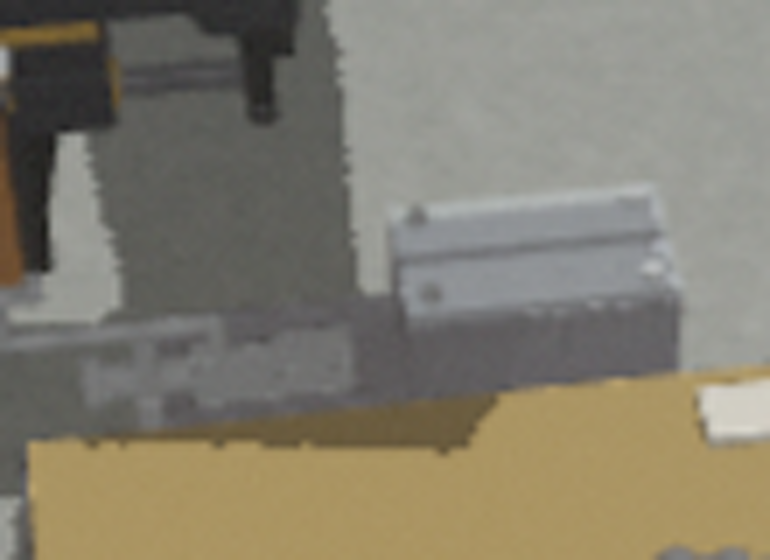

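The key bears on the screw (192,378) at about 6 N and lies flat. Back the tip off 5 mm within the gap, then lift straight up.

>>> move_arm:
  increments: [0, 0, 0, 0, 0.0007, 0, 0.0, 0, 0, 0, 0, 0.0015, 0, 0.0, 0, 0, 0, 0, 0.0035, 0, 0.0, 0, 0, 0, 0, 0.0055, 0, 0.0, 0, 0, 0, 0, 0.006, 0, 0.0, 0, 0, 0, -0.003, 0.006, 0, 0.0, 0, 0, 0, -0.01, 0.006, 0, 0.0, 0, 0, 0, -0.02, 0.006, 0, 0.0, 0, 0, 0, -0.035, 0.006, 0, 0.0, 0, 0, 0, -0.055, 0.006, 0, 0.0, 0, 0, 0, -0.08, 0.006, 0, 0.0, 0, 0, 0, -0.08, 0.006, 0, 0.0]

```text
time_s: 18.32
tcp_pos: [0.5065, -0.1103, 0.1666]
ee_rot: [[0.011, -0.283, 0.959], [-0.001, 0.959, 0.283], [-1.0, -0.004, 0.011]]
wrist_force: [1.1, -0.5, -0.7]
gripper_width: 0.224
```

Run:
```python
from st import *
im=r.capture("scene")[:,:,::-1];save("s14",im,210,140,130,130,5)
# return target: same tcp as grasp, above
print("to stand in tool axes",R.T@(np.array([.4467,.2404,.160])-p))
```

```text
18.3167 [ 0.5065 -0.1103  0.1666] F [ 1.0617 -0.4646 -0.688 ] M [-0.0042 -0.0784  0.0737] w 0.22390678732313535 j [  5.7  14.8 -20.3   0.2 -54.3 -79.4]
yaw 16.42089437870108 tilt [ 0.0114 -0.001 ]
lock tcp [[   3.0608 -118.4357]] tip y -53.435728382415434 tip z 103.95785990415163 F lock 0.8886436713319324 -0.7438841913995952
to stand in tool axes [0.0055 0.3533 0.0417]
```

View pics/s14.png

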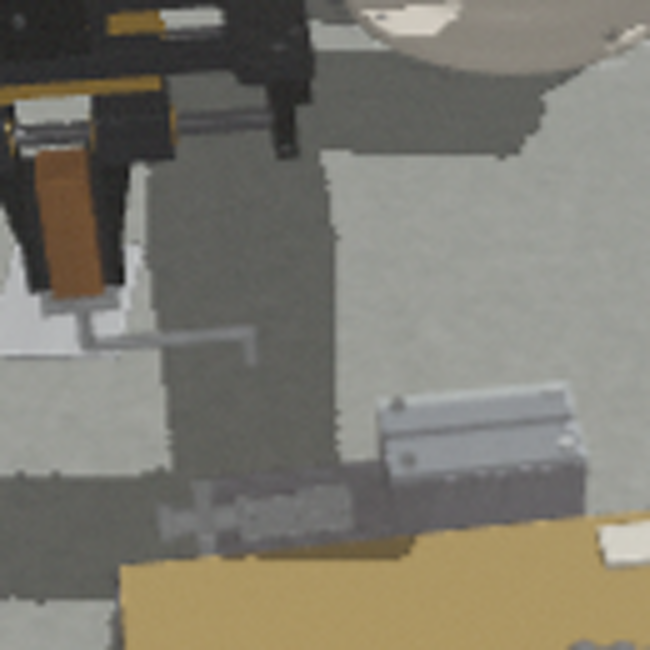

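The key stays against the screw (240,515 in s14) and the pick is clear. Return above the stand.

>>> move_arm:
  increments: [0, 0, 0, 0, 0.015, 0.002, 0.0, 4, 0, 0, 0, 0.045, 0.006, 0.0, 9, 0, 0, 0, 0.08, 0.01, 0.0, 14, 0, 0, 0, 0.115, 0.0145, 0.0, 19, 0, 0, 0, 0.15, 0.019, 0.0, 24, 0, 0, 0, 0.185, 0.0235, 0.0, 29, 0, 0, 0, 0.22, 0.028, 0.0, 34.6, 0, 0, 0, 0.255, 0.032, 0.0, 34.6, 0, 0, 0, 0.29, 0.037, 0.0, 34.6, 0, 0, 0, 0.32, 0.0405, 0.0, 34.6, 0, 0, 0, 0.342, 0.0435, 0.0, 34.6, 0, 0, 0, 0.3524, 0.0446, 0.0]

```text
time_s: 19.37
tcp_pos: [0.4461, 0.2431, 0.1603]
ee_rot: [[-0.0, 0.311, 0.95], [0.0, 0.95, -0.311], [-1.0, 0.0, -0.0]]
wrist_force: [0.7, -0.6, -1.1]
gripper_width: 0.228
```

>>> move_arm:
  increments: [0, 0, 0, 0, 0, 0, 0.0, 0, 0, 0, 0, 0, 0, 0.0, 0, 0, 0, 0, 0, 0, 0.0, 0, 0, 0, 0, 0, 0, 0.0]

```text
time_s: 19.7
tcp_pos: [0.4466, 0.2395, 0.1604]
ee_rot: [[-0.001, 0.315, 0.949], [-0.0, 0.949, -0.315], [-1.0, -0.001, -0.0]]
wrist_force: [-0.1, -1.0, -1.6]
gripper_width: 0.224
```

Run:
```python
from st import *
print("d",R.T@(np.array([.4467,.2404,.0726])-p))
tip=p+R[:,1]*.065+np.array([0,0,-.0626]);print(proj("scene",[tip]),(proj("scene",[tip])-[350,100])*4)
im=r.capture("scene")[:,:,::-1];save("s15",im,350,100,150,150,4)
```

```text
19.7 [0.4466 0.2395 0.1604] F [-0.0998 -0.976  -1.6268] M [-0.1021 -0.0016  0.0262] w 0.22442446419356138 j [  46.6   14.4  -21.8   -0.   -53.9 -154.9]
yaw -18.34733562145587 tilt [-0.0005 -0.0005]
lock tcp [[ 43.7627 234.1319]] tip y 299.13193163763253 tip z 97.76167312529779 F lock -0.36971141638124466 -0.9087751080549251
d [ 0.0878  0.0009 -0.0001]
[[429.7027 223.7002]] [[318.811  494.8009]]
```

View pics/s15.png

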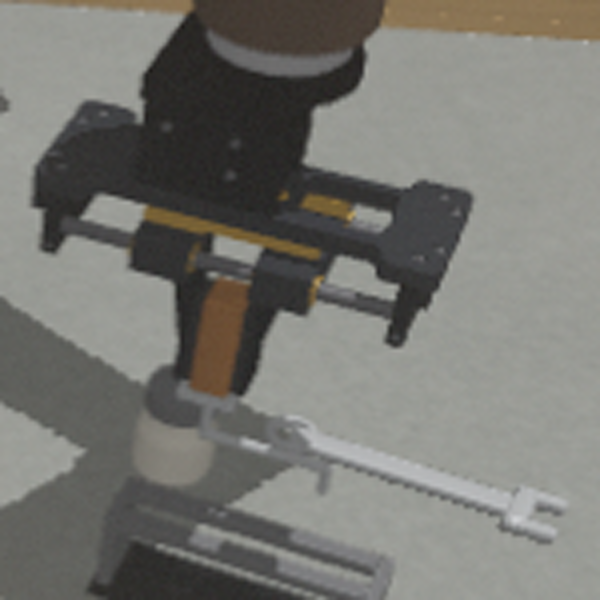

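The pick sits in the hand exactly as when first lifted (tip (323,491), same offset from prediction as before). Lower it into the gap.

>>> move_arm:
  increments: [0, 0, 0, 0.015, 0.0005, 0, 0.0, 0, 0, 0, 0.03, 0.0005, 0, 0.0, 0, 0, 0, 0.04, 0.0005, 0, 0.0, 0, 0, 0, 0.05, 0.0005, 0, 0.0, 0, 0, 0, 0.06, 0.0005, 0, 0.0, 0, 0, 0, 0.07, 0.0005, 0, 0.0, 0, 0, 0, 0.077, 0.0005, 0, 0.0, 0, 0, 0, 0.081, 0.0005, 0, 0.0, 0, 0, 0, 0.083, 0.0005, 0, 0.0, 0, 0, 0, 0.083, 0.0005, 0, 0.0]

```text
time_s: 20.58
tcp_pos: [0.4467, 0.2412, 0.0771]
ee_rot: [[-0.0, 0.313, 0.95], [-0.0, 0.95, -0.313], [-1.0, -0.001, -0.0]]
wrist_force: [0.1, 0.8, -1.0]
gripper_width: 0.231
```

Run:
```python
from st import *
print("d",R.T@(np.array([.4467,.2404,.0726])-p))
im=r.capture("scene")[:,:,::-1];save("s16",im,350,150,120,120,5)
```

```text
20.5833 [0.4467 0.2412 0.0771] F [ 0.1154  0.7738 -0.9676] M [-0.0755  0.0288  0.0015] w 0.23055091529341878 j [  46.7   20.7  -27.3    0.   -42.  -155. ]
yaw -18.25223303912089 tilt [-0.0004 -0.0005]
lock tcp [[ 44.3817 235.7391]] tip y 300.7390651343802 tip z 14.540655364353604 F lock 0.32795502337673715 0.7103312630083484
d [ 0.0045 -0.0008  0.0002]
```

View pics/s16.png

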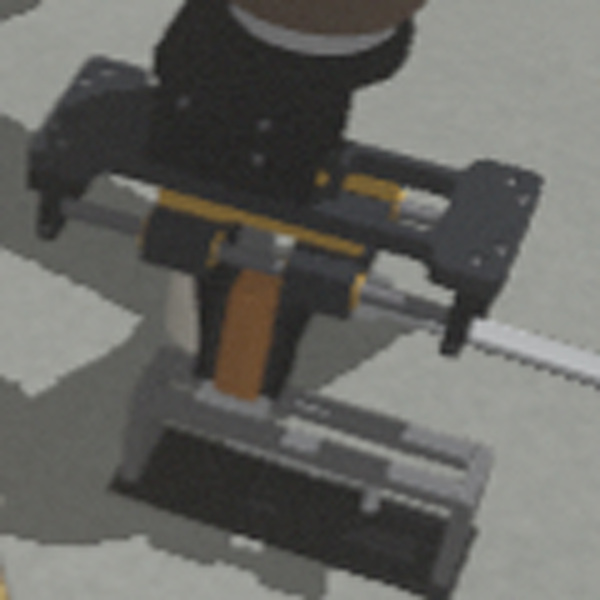

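The toe is in the gap with the tip below the rails at (370,500), and there is no force. Lower the last 4.5 mm.

>>> move_arm:
  increments: [0, 0, 0, 0.0015, -0.0004, 0, 0.0, 0, 0, 0, 0.003, -0.0004, 0, 0.0, 0, 0, 0, 0.004, -0.0004, 0, 0.0, 0, 0, 0, 0.0046, -0.0004, 0, 0.0, 0, 0, 0, 0.0046, -0.0004, 0, 0.0, 0, 0, 0, 0.0046, -0.0004, 0, 0.0]

```text
time_s: 21.13
tcp_pos: [0.4467, 0.2409, 0.0729]
ee_rot: [[0.0, 0.313, 0.95], [0.0, 0.95, -0.313], [-1.0, 0.0, 0.0]]
wrist_force: [0.6, -0.2, -2.1]
gripper_width: 0.229
```

Run:
```python
from st import *
```

```text
21.1333 [0.4467 0.2409 0.0729] F [ 0.6482 -0.2373 -2.092 ] M [-0.0411  0.0088  0.0023] w 0.22905035997058232 j [  46.7   21.   -27.6    0.   -41.4 -154.9]
yaw -18.25635547310564 tilt [0.0001 0.0001]
lock tcp [[ 44.2072 235.4203]] tip y 300.42030058206205 tip z 10.312486427886377 F lock 0.5555083412309906 -0.40967271649803133
```

>>> move_arm:
  increments: [0, 0, 0, 0.0003, 0, 0, 0.0, 0, 0, 0, 0.0005, 0, 0, 0.0, 0, 0, 0, 0.0005, 0, 0, 0.0, 0, 0, 0, 0.0005, 0, 0, 0.02, 0, 0, 0, 0.0005, 0, 0, 0.03, 0, 0, 0, 0.0005, 0, 0, 0.05, 0, 0, 0, 0.0005, 0, 0, 0.07, 0, 0, 0, 0.0005, 0, 0, 0.087, 0, 0, 0, 0.0005, 0, 0, 0.087, 0, 0, 0, 0.0005, 0, 0, 0.087, 0, 0, 0, 0.0005, 0, 0, 0.087, 0, 0, 0, 0.0005, 0, 0, 0.087]

```text
time_s: 22.13
tcp_pos: [0.4466, 0.2409, 0.0724]
ee_rot: [[0.0, 0.313, 0.95], [0.0, 0.95, -0.313], [-1.0, 0.0, 0.0]]
wrist_force: [0.3, 0.4, 0.0]
gripper_width: 0.749
```

>>> move_arm:
  increments: [0, 0, 0, 0, 0, 0, 0.087, 0, 0, 0, 0, 0, 0, 0.087, 0, 0, 0, 0, 0, 0, 0.087, 0, 0, 0, 0, 0, 0, 0.087, 0, 0, 0, 0, 0, 0, 0.087, 0, 0, 0, 0, 0, 0, 0.087, 0, 0, 0, 0, 0, 0, 0.087, 0, 0, 0, 0, 0, 0, 0.087]

```text
time_s: 22.8
tcp_pos: [0.4466, 0.2409, 0.0724]
ee_rot: [[0.0, 0.313, 0.95], [0.0, 0.95, -0.313], [-1.0, 0.0, 0.0]]
wrist_force: [0.3, -0.7, -0.2]
gripper_width: 0.997
```

Run:
```python
from st import *
im=r.capture("scene")[:,:,::-1];save("s17",im,350,150,120,120,5)
```

```text
22.8 [0.4466 0.2409 0.0724] F [ 0.2601 -0.6668 -0.1522] M [-0.0353 -0.0428 -0.0197] w 0.9969589736996889 j [  46.7   21.1  -27.6   -0.   -41.3 -155. ]
yaw -18.25906804431088 tilt [0. 0.]
lock tcp [[ 44.1905 235.4167]] tip y 300.4167499721257 tip z 9.78339401875541 F lock 0.06251229710002607 -0.7130173284587971
```

View pics/s17.png

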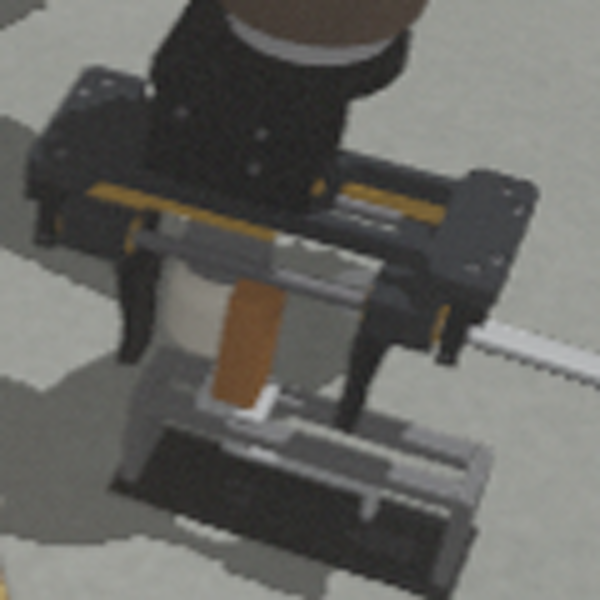

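The pick hangs by its collar (240,400), upright and released. Rise straight up and then swing clear toward -y, so the top camera can see everything.

>>> move_arm:
  increments: [0, 0, 0, -0.01, 0, 0, 0.087, 0, 0, 0, -0.03, 0, 0, 0.087, 0, 0, 0, -0.055, 0, 0, 0.087, 0, 0, 0, -0.085, 0, 0, 0.087, 0, 0, 0, -0.12, 0, 0, 0.087, 0, 0, 0, -0.15, 0, 0, 0.087, 0, 0, 0, -0.16, -0.03, 0, 0.087, 0, 0, 0, -0.16, -0.07, 0, 0.087, 0, 0, 0, -0.16, -0.11, 0, 0.087, 0, 0, 0, -0.16, -0.15, 0, 0.087, 0, 0, 0, -0.16, -0.19, 0, 0.087, 0, 0, 0, -0.16, -0.23, 0, 0.087]

```text
time_s: 23.85
tcp_pos: [0.3734, 0.0208, 0.2332]
ee_rot: [[0.001, 0.312, 0.95], [0.001, 0.95, -0.312], [-1.0, 0.001, 0.001]]
wrist_force: [1.2, -0.4, 0.4]
gripper_width: 0.997
```

>>> move_arm:
  increments: [0, 0, 0, 0, -0.04, 0, 0.087, 0, 0, 0, 0, -0.08, 0, 0.087, 0, 0, 0, 0, -0.12, 0, 0.087, 0, 0, 0, 0, -0.16, 0, 0.087, 0, 0, 0, 0, -0.2, 0.02, 0.087, 0, 0, 0, 0, -0.24, 0.04, 0.087, 0, 0, 0, 0, -0.28, 0.06, 0.087, 0, 0, 0, 0, -0.32, 0.08, 0.087, 0, 0, 0, 0, -0.36, 0.09, 0.087, 0, 0, 0, 0, -0.4, 0.1, 0.087, 0, 0, 0, 0, -0.4, 0.1, 0.087, 0, 0, 0, 0, -0.4, 0.1, 0.087]

```text
time_s: 24.85
tcp_pos: [0.3436, -0.3913, 0.2322]
ee_rot: [[-0.001, 0.317, 0.948], [-0.0, 0.948, -0.317], [-1.0, -0.0, -0.001]]
wrist_force: [-0.3, -0.0, -0.0]
gripper_width: 1.003
```

Run:
```python
from st import *
im=r.capture("top")[:,:,::-1];cv2.imwrite("pics/fulltop18.png",im);save("t18",im,290,225,115,75,6)
im=r.capture("scene")[:,:,::-1];cv2.imwrite("pics/fullscene18.png",im)
```

```text
24.85 [ 0.3436 -0.3913  0.2322] F [-0.3072 -0.0422 -0.008 ] M [-0.0224 -0.0102  0.0072] w 1.0027262500497554 j [-30.8  11.8 -13.9   0.  -64.3 -77.7]
yaw -18.509838869845836 tilt [-0.0007 -0.    ]
lock tcp [[-232.1362 -342.443 ]] tip y -277.44299161904337 tip z 169.5683479593193 F lock -0.306711992074122 0.045762122534013655
```

View pics/t18.png

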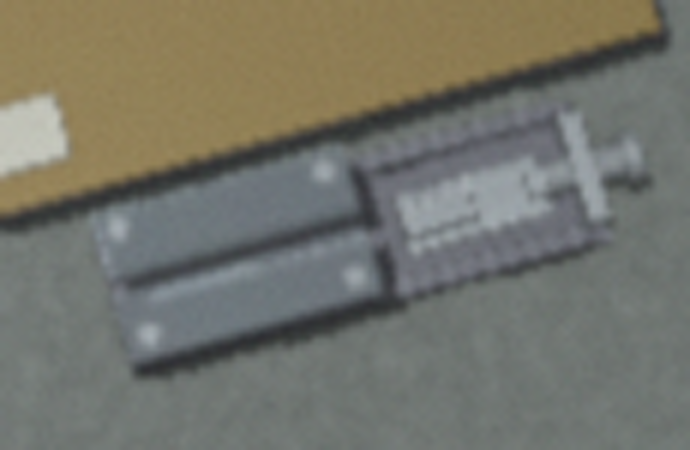

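View pics/fulltop18.png

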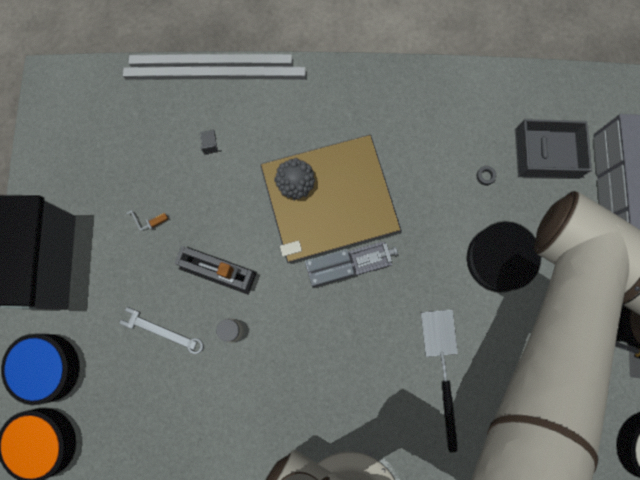

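View pics/fullscene18.png

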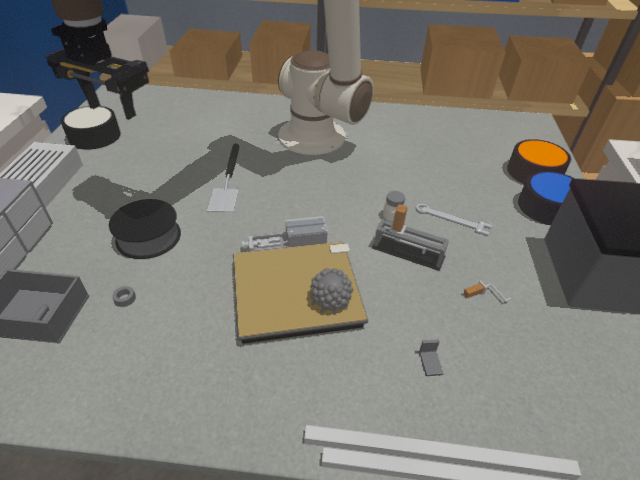

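The key lies flat in the tray with its end on the screw's tip (t18 (543,185)). The pick hangs in the stand (top (226,270)), and the bystanders have not moved. Hand in.

Run:
```python
from station import r
print(r.finish_job())
```

```text
the job is handed in; nothing more can be done
None
```

The key is out of its slot and flat on the tray, bearing against the end-stop screw. The pick is hanging back in its stand. I handed the job in at about 25 s on the robot's clock.

- **Drag:** I took the larger pick from the stand, entered the slot with no contact force and dropped the tip behind the lug. The pull held at about 3–4 N until the button let go, then the key slid freely at about 0.5–1 N.
- **Contact with the screw:** The force rose from 0.4 N to 4.6 N while the tool stalled, and a further 0.3 mm nudge gave about 6 N. I then backed the tip off inside the key's gap and lifted it straight up.
- **Last checks:** The final scene and top pictures show the key's end on the screw tip, the pick upright on its collar, the other things where they were and the gripper clear of everything.
- **Disagreements:** The two cameras differed by about 2 mm, and the seen tip lay about 1 px from its predicted spot each time. The top view was blocked by the arm while the tip was in the slot, so that part relied on the scene camera and the force readings. After hand-off I have no force reading on the key; that it still bears on the screw is judged from the picture.

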